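# Load the stone tumbler from the rinse basket and start it

### The job

Load the stone tumbler: tip the washed pebbles out of the rinse basket over its spout into the bowl (pour them, do not pick them out of the basket), stand the empty basket upright back in its white drip tray, and put every pebble from the slate board, and any that goes astray, into the bowl as well. Then seat the lid flat on the bowl, and only after that slide the speed control all the way to its fast end stop. Leave the hammer, nippers, jars and tub where they are.

Things in the scene. Friction and masses are not known exactly. Their poses are not given: they have to be found in the camera images.
- bowl_mouth (a point): the tumbler: a fixed grey housing 184 mm across with an open round grey bowl on top. The point is the centre of the bowl's mouth, level with its rim, 165 mm above the table. Rim 223 mm across outside, 213 inside, narrowing to 170 at the floor, 90 mm below the rim; a cone 48 mm across and 38 mm high stands amid the floor
- lid_knob (a point): the tumbler's loose grey lid (about 0.2 kg), on the table knob up at first: flange disc 232 mm across, 5 mm thick; below it a plug 176 mm across, 10 mm deep, that drops into the bowl's mouth; on top a round black knob 32 mm across, 34 mm high. The point is on the axis (z), 15 mm below the knob's top, 34 mm above the plug's underside; seated, 24 mm above the rim
- basket_handle (a point): the wire mesh rinse basket (about 0.24 kg empty), standing in its drip tray. The point is the centre of its handle grip, a black bar 16 mm (x) by 92 (y) by 28 (z) on a fixed arch, 112 mm above the basket's underside. x points to the spout, y along the grip, z up. Mesh floor 110 by 134 mm, from 65 mm behind the handle to 45 before it, then a ramp up to the spout (22 degrees); walls 58 mm high
- basket_spout (a point): the middle of the spout's lip: a notch 90 mm wide in the front of the basket's rim, between the side walls; the lip lies 26 mm above the underside and 100 mm before the handle. Same axes as the handle point. Level, the basket holds the pebbles; tipped 55 to 65 degrees spout down they run out. Full, it weighs up to 0.7 kg: grip it firmly
- basket_inside (a point): the middle of the space in the basket, 21 mm above its underside and 10 mm behind the handle. Same axes
- tray_floor (a point): the fixed white drip tray: 240 mm (x) by 184 mm (y) outside, wall 4 mm thick and 16 mm high. The point is the centre of its floor's top, 4 mm above the table. At the start the basket stands in it with its x roughly along the tray's x; outside, the basket reaches 68 mm behind its handle, 104 mm before it, and is 140 mm wide
- speed (a joint): the slide of the speed control, m: 0 at its slow end, 0.09 at its end stop (full speed), towards the point's +y and the end of the box that has the green lamp and the widest white marks; it rubs with about 1.5 N and stays where it is left
- speed_grip (a point): the slide's black grip on the fixed grey control box (90 x 190 mm, top 44 mm above the table): a block 40 mm (x) by 14 mm (y) by 30 mm high, from 53 to 83 mm above the table. The point is its centre; y is the way it slides to faster
- washed1_center (a point): river pebble, dark grey, an ellipsoid 60 x 44 x 29 mm, about 0.1 kg; centre of one that starts in the basket; x is its long axis, z its thin axis. Absent (None) in some starts
- washed2_center (a point): river pebble, dark grey, an ellipsoid 60 x 44 x 29 mm, about 0.1 kg; centre of one that starts in the basket; x is its long axis, z its thin axis. Absent (None) in some starts
- washed3_center (a point): river pebble, dark grey, an ellipsoid 60 x 44 x 29 mm, about 0.1 kg; centre of one that starts in the basket; x is its long axis, z its thin axis. Absent (None) in some starts
- washed4_center (a point): river pebble, dark grey, an ellipsoid 60 x 44 x 29 mm, about 0.1 kg; centre of one that starts in the basket; x is its long axis, z its thin axis. Absent (None) in some starts
- dried1_center (a point): river pebble, dark grey, an ellipsoid 60 x 44 x 29 mm, about 0.1 kg; centre of one that starts on the black slate board (300 x 180 x 14 mm, fixed to the table); x is its long axis, z its thin axis. Absent (None) in some starts
- dried2_center (a point): river pebble, dark grey, an ellipsoid 60 x 44 x 29 mm, about 0.1 kg; centre of one that starts on the black slate board (300 x 180 x 14 mm, fixed to the table); x is its long axis, z its thin axis. Absent (None) in some starts
- dried3_center (a point): river pebble, dark grey, an ellipsoid 60 x 44 x 29 mm, about 0.1 kg; centre of one that starts on the black slate board (300 x 180 x 14 mm, fixed to the table); x is its long axis, z its thin axis. Absent (None) in some starts
- dried4_center (a point): river pebble, dark grey, an ellipsoid 60 x 44 x 29 mm, about 0.1 kg; centre of one that starts on the black slate board (300 x 180 x 14 mm, fixed to the table); x is its long axis, z its thin axis. Absent (None) in some starts
- hammer: mosaic hammer with a wooden handle, about 270 mm long, head 145 mm wide, lying on the table between the robot and the drip tray, its handle towards the tray; bystander. Others, not listed here: two glass jars 72 mm across and 110 mm high stand beyond the tray (x 0.81 to 0.93 m), a white tub 96 mm across and 100 mm high beyond the tumbler to its left (x 0.73 to 0.87 m) (origin: on its underside)
- nippers: tile nippers about 190 mm long, lying flat left of the tumbler; bystander (origin: on its underside)

How it is judged:
By the outcome, as a careful person would: the job done as asked, in the order asked, and still so for the second after the job is handed in, with the robot touching nothing.
Of washed1, washed2, washed3, washed4 only 2 to 4 are there at a start; the rules pass over those that are not, and their reading is None.
Of dried1, dried2, dried3, dried4 only 2 to 4 are there at a start; the rules pass over those that are not, and their reading is None.
At some moment in a run one of dried1, dried2, dried3, dried4 may be knocked a few centimetres aside while the robot is not near it.
It also fails if it takes over 210 s, if anything falls off the work surface, if the arm or the gripper's body presses on something with over 40 N, if the wrist force passes 120 N, or if a joint passes its speed limit or range.

### The arm

A 7-joint arm with a two-finger parallel gripper is mounted at the origin on the work surface. World frame = base frame: x ahead of the robot, y to its left, z up, the work surface at z = 0. Lengths are in m, angles in rad, forces in N, time in s.
With the tool pointing down it reaches from about 0.425 to 0.875 m from the base axis. Payload 4.7 kg.
Tool frame: the origin (TCP) lies midway between the tips of the shut fingers; the grasp point (between the pads) lies 19 mm behind it; x points along the fingers, z is the direction in which the jaws open and shut, and the axes are right-handed (so a half turn about x gives the same grasp; the last joint's range is limited). The gripper opens to 87 mm and grips with 3 to 60 N. Pads are 19 mm wide; open, the fingers measure 117 mm over their backs; the gripper's body (75 mm by 190 mm) begins 51 mm behind the grasp point.
Start: joints at [-1.329, 0.321, -0.07, 1.45, 0.023, 1.371, -0.057], TCP at [0.147, 0.633, 0.223] pointing down, gripper open.
Joint ranges: [-2.86, 2.86], [-0.3, 2.09], [-1.38, 1.24], [0.06, 2.45], [-1.56, 4.7], [0.09, 2.05], [-2.69, 2.69]. Speed limits (rad/s): [2.57, 2.57, 3.14, 3.14, 3.14, 3.14, 3.14].

### API

Orientations are given as a rotation vector (axis times angle).
In Python, from bench import ctrl, vision, close_job gives the robot as it stands. The module is installed in compiled form; this text tells all that it offers.
- The arm moves only by the tool servo_tool, never from a script. Its argument "commands" is a list that holds one entry, the list of rows, each a list of 7 numbers: the turn, a rotation vector about the tool's x, y, z in degrees, then the shift along the tool's x, y, z in mm, then the finger opening in mm, from 0 to 87. In form: [[[wx, wy, wz, x, y, z, grip], ...]]. A call has 1 to 5 rows; each row is the pose to reach, as a shift and turn from the pose commanded when the call began, along the tool's axes at that moment; what a row does not reach only later rows make up. A row lasts 1/8 s, in which the tool goes at most 62.5 mm and 10.7 degrees, less where a joint would pass 70% of its speed; a pose out of reach is approached as far as the arm can. A call with a gripper value outside its range is refused whole. The fingers move at their own pace and stop on an object; "newtons" is the grip in N (left out, the last holds). Time passes only in rows, so rows that repeat a pose let the fingers close. It gives the time, the measured TCP pose, the force and the opening at its end, in the units of the state.
- ctrl.get_state(): the state, without advancing time (a new reading comes with each control period).
- vision.get_image(name): name is "side" or "top"; returns the picture (400x640x3 uint8, red, green, blue); there is no depth.
- vision.camera_info(name): a dict with "fov_y" (degrees; the focal length in pixels is half the picture's height over the tangent of half this angle, whatever the lens; pixels are square), "cx", "cy" (the principal point, pixels), "pose" (4x4, takes a point from camera to world coordinates). Camera axes: x right, y down, z forward; pixel columns grow to the right and rows downward; lengths in m; the calibration is good to about 2 mm. A picture is of the moment at which its call begins. camera_info takes no time and is no camera call.
- close_job(): hands the job in, once; it reports no verdict.
The state is a dict: "time": time; "joint_positions": joint angles; "qd": joint speeds; "joint_torque": joint torques, N m; "position": TCP position; "tool_rot": TCP orientation; "ft_force": force on the tool from outside, world axes, zero at the start; "torque": the same for the moment, N m; "grip_width": opening from 0.0 (shut) to 1.0 (fully open).
Only numpy, scipy, OpenCV 4.12 (cv2) and the standard library are available. Lean on these libraries where they do the work, as an engineer would, in place of code of your own. Each camera call takes 0.05 s, during which the arm holds its last target. There are 200 camera calls.

## Working session

There is one attempt and no reset: what is moved stays moved. The work goes in short steps, Python scripts to look and compute and a tool call to move; the robot and the scene stay as the last step left them, time stands still between calls to the robot, and variables do not carry over. Pictures are saved under pics/ and viewed, about 12 in all and at most 16, crops included, and the job is handed in when it is done.

Besides the shell and the picture viewer there is one more tool, called as name([rows], argument=value, ...), one row to a line, values as JSON. servo_tool: Moves the arm, as the interface text tells. Its arguments: {"type":"object","properties":{"commands":{"type":"array"},"newtons":{"type":"number"}},"required":["commands"]}

```bash
mkdir -p pics
cat > h.py <<'E'
import numpy as np, cv2
from bench import ctrl, vision, close_job
from scipy.spatial.transform import Rotation as R
def snap(name, fn=None):
    im=vision.get_image(name)
    if fn: cv2.imwrite('pics/'+fn, im[:,:,::-1])
    return im
def cam(name):
    c=vision.camera_info(name); f=200/np.tan(np.radians(c['fov_y'])/2)
    return f,c['cx'],c['cy'],np.array(c['pose'])
def ray(name,u,v):
    f,cx,cy,P=cam(name); d=P[:3,:3]@np.array([(u-cx)/f,(v-cy)/f,1]); return P[:3,3],d
def onz(name,u,v,z):
    o,d=ray(name,u,v); return o+d*(z-o[2])/d[2]
def proj(name,p):
    f,cx,cy,P=cam(name); q=P[:3,:3].T@(np.array(p)-P[:3,3]); return np.array([cx+f*q[0]/q[2],cy+f*q[1]/q[2]])
E
python3 - <<'E'
from h import *
np.set_printoptions(precision=4,suppress=True)
s=ctrl.get_state(); print({k:np.round(v,3) for k,v in s.items()})
print(R.from_rotvec(s['tool_rot']).as_matrix())
for n in('side','top'): print(n,cam(n)); snap(n,n+'0.png')
E
```

```text
{'time': np.float64(0.0), 'joint_positions': array([-1.329,  0.322, -0.07 ,  1.452,  0.023,  1.371, -0.057]), 'qd': array([ 0.001, -0.001,  0.001,  0.001,  0.001, -0.001, -0.001]), 'joint_torque': array([  0.001, -49.129,  -0.404, -31.253,  -0.064,   0.044,   0.   ]), 'position': array([0.147, 0.633, 0.221]), 'tool_rot': array([-1.041,  1.31 ,  1.039]), 'ft_force': array([-0.163,  0.517,  0.076]), 'torque': array([ 0.022,  0.031, -0.016]), 'grip_width': np.float64(0.998)}
[[-0.0004 -0.9742  0.2258]
 [-0.0019  0.2258  0.9742]
 [-1.     -0.0001 -0.0019]]
side (np.float64(427.81682424758833), 323.9273861132013, 196.63644011922435, array([[ 0.7951, -0.4538,  0.4024,  0.0789],
       [-0.6063, -0.6106,  0.5095, -0.6021],
       [ 0.0145, -0.649 , -0.7606,  1.0174],
       [ 0.    ,  0.    ,  0.    ,  1.    ]]))
top (np.float64(512.515069131871), 318.21694070185026, 208.24410452727514, array([[ 0.007 , -0.9772,  0.2122,  0.31  ],
       [-1.    , -0.0061,  0.0051,  0.0163],
       [-0.0037, -0.2122, -0.9772,  1.3248],
       [ 0.    ,  0.    ,  0.    ,  1.    ]]))
```

View pics/side0.png

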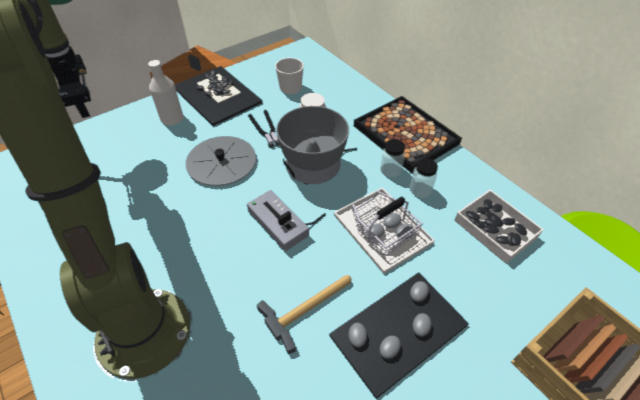

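View pics/top0.png

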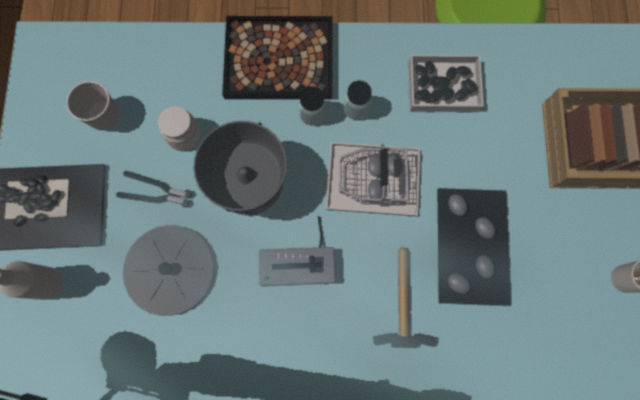

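The views show: slate with 4 pebbles (top px ~(457,205),(485,228),(485,266),(458,283)), basket in tray (~375,178) with the spout to image left (+y), bowl (~240,167), lid (~169,269), control box (~297,265), grip near its right end.

Run:
```python
from h import *
a=cv2.imread('pics/top0.png'); s=cv2.imread('pics/side0.png')
z=lambda im,x,y,w,h:cv2.resize(im[y:y+h,x:x+w],(400,300),interpolation=cv2.INTER_CUBIC)
m=np.vstack([np.hstack([z(a,322,135,108,81),z(a,250,210,100,75)]),np.hstack([z(s,330,180,108,81),z(s,240,180,100,75)])])
cv2.imwrite('pics/m1.png',m)
for n,pts in {'bowl':[(240,167,.165)],'lid':[(169,269,.034)],'slate corners':[(438,190,.014),(506,190,.014),(510,304,.014),(439,301,.014)],'tray':[(332,144,.016),(421,147,.016),(419,216,.016),(328,212,.016)],'peb':[(457,205,.028),(485,228,.028),(485,266,.028),(458,283,.028)],'box':[(260,249,.044),(335,247,.044),(335,283,.044),(260,286,.044)]}.items():
  print(n,[np.round(onz('top',*p)[:2],3).tolist() for p in pts])
for n,pts in {'slate':[(419,275,.014),(467,325,.014),(378,391,.014),(331,336,.014)],'peb':[(419,292,.028),(422,325,.028),(390,347,.028),(358,335,.028)]}.items():
  print(n,[np.round(onz('side',*p)[:2],3).tolist() for p in pts])
```

```text
bowl [[0.66, 0.207]]
lid [[0.432, 0.397]]
slate corners [[0.646, -0.292], [0.647, -0.471], [0.352, -0.46], [0.358, -0.282]]
tray [[0.771, -0.013], [0.764, -0.251], [0.575, -0.239], [0.584, -0.003]]
peb [[0.602, -0.336], [0.542, -0.405], [0.445, -0.399], [0.402, -0.329]]
box [[0.482, 0.169], [0.489, -0.02], [0.399, -0.02], [0.39, 0.166]]
slate [[0.647, -0.301], [0.641, -0.472], [0.361, -0.454], [0.355, -0.292]]
peb [[0.603, -0.34], [0.545, -0.407], [0.446, -0.4], [0.404, -0.333]]
```

View pics/m1.png

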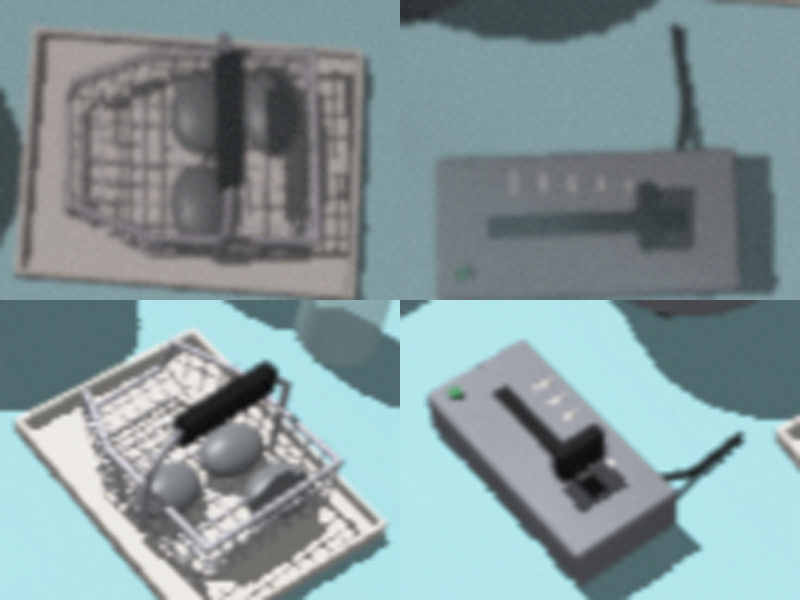

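```bash
cat >> h.py <<'E'
np.set_printoptions(precision=4,suppress=True)
def pebbles(im,cam='top',z=.0285):
    """pebbles on the slate: brighter blobs within the slate's outline"""
    g=cv2.GaussianBlur(im,(3,3),0).max(2).astype(int)
    c=[(.650,-.290),(.650,-.472),(.350,-.462),(.350,-.280)]
    m=np.zeros(g.shape,np.uint8); cv2.fillPoly(m,[np.array([proj(cam,(*p,.014)) for p in c]).astype(int)],255)
    m=cv2.erode(m,np.ones((7,7)))
    t=(np.median(g[m>0])+22)
    b=((g>t)&(m>0)).astype(np.uint8); out=[]
    for k in cv2.findContours(b,cv2.RETR_EXTERNAL,cv2.CHAIN_APPROX_NONE)[0]:
        if cv2.contourArea(k)<60: continue
        P=np.array([onz(cam,u,v,z)[:2] for u,v in k[:,0]],np.float32)*1000
        (x,y),(a,bb),th=cv2.fitEllipse(P)   # th: angle of the first axis a (short)
        out.append((x/1000,y/1000,a,bb,(th+90)%180))  # last: long axis angle from x to y
    return out
def goto(p,phi=None,Rm=None):
    """shift mm / turn deg from measured pose to TCP position p (tool down, jaw dir phi deg)"""
    s=ctrl.get_state(); R0=R.from_rotvec(s['tool_rot'])
    if Rm is None:
        f=np.radians(phi); c,sn=np.cos(f),np.sin(f)
        Rm=R.from_matrix(np.array([[0,-sn,c],[0,c,sn],[-1,0,0]]))
    d=R0.inv().apply(np.array(p)-s['position'])*1000
    print('t%.2f pos'%s['time'],s['position'],'turn',np.degrees((R0.inv()*Rm).as_rotvec()).round(1),'shift',d.round(1))
E
python3 - <<'E'
from h import *
a=cv2.imread('pics/top0.png')[:,:,::-1].copy(); s=cv2.imread('pics/side0.png')[:,:,::-1].copy()
for n,im in(('top',a),('side',s)):
    for p in pebbles(im,n): print(n,np.round(p,3))
def blk(im,x,y,w,h,t):
    g=im[y:y+h,x:x+w].max(2); b=(g<t).astype(np.uint8)
    k=max(cv2.findContours(b,cv2.RETR_EXTERNAL,cv2.CHAIN_APPROX_NONE)[0],key=cv2.contourArea)
    r=cv2.minAreaRect(k); M=cv2.moments(k); return (M['m10']/M['m00']+x,M['m01']/M['m00']+y),r,cv2.contourArea(k)
def tri(u1,u2):
    o1,d1=ray('top',*u1);o2,d2=ray('side',*u2)
    t=np.linalg.lstsq(np.c_[d1,-d2],o2-o1,rcond=None)[0]; A=o1+t[0]*d1;B=o2+t[1]*d2; return (A+B)/2,np.linalg.norm(A-B)
for n,bt,bs in(('handle',(372,140,24,55,50),(370,190,42,32,45)),('knob',(155,260,30,18,50),(208,142,24,28,50)),('grip',(300,250,32,28,45),(270,205,25,25,45))):
    A=blk(a,*bt);B=blk(s,*bs); print(n,A,B,tri(A[0],B[0]))
# lid disc & bowl rim
hsv=cv2.cvtColor(a,cv2.COLOR_RGB2HSV)
b=((hsv[...,1]<60)).astype(np.uint8)
for n,(x,y,w,h),z in(('bowl',(190,118,102,100),.165),('lid',(118,220,102,98),.015)):
    k=max(cv2.findContours(b[y:y+h,x:x+w],cv2.RETR_EXTERNAL,cv2.CHAIN_APPROX_NONE)[0],key=cv2.contourArea)
    P=np.array([onz('top',u+x,v+y,z)[:2] for u,v in k[:,0]],np.float32)*1000
    print(n,cv2.fitEllipse(P),cv2.minEnclosingCircle(P))
E
```

```text
top [ 0.403 -0.327 38.018 52.416 53.323]
top [ 0.444 -0.396 38.935 52.235 15.88 ]
top [ 0.544 -0.402 34.107 47.78  28.716]
top [ 0.604 -0.334 34.302 47.793 18.464]
side [ 0.447 -0.396 38.976 58.14  11.673]
side [ 0.405 -0.327 40.847 56.873 45.3  ]
side [ 0.547 -0.403 39.99  56.934 25.75 ]
side [ 0.605 -0.335 39.725 54.137 20.713]
handle ((383.56241426611797, 165.98902606310014), ((11.5, 27.0), (34.0, 5.0), 90.0), 121.5) ((390.8185524974516, 207.51172273190622), ((20.485294342041016, 17.691173553466797), (6.902684688568115, 30.448509216308594), 57.528804779052734), 163.5) (array([ 0.6797, -0.1371,  0.1144]), np.float64(0.0010587648767411675))Traceback (most recent call last):
  File "<stdin>", line 13, in <module>
  File "<stdin>", line 7, in blk
ValueError: max() iterable argument is empty
```

Run:
```python
from h import *
a=cv2.imread('pics/top0.png')[:,:,::-1].copy(); s=cv2.imread('pics/side0.png')[:,:,::-1].copy()
def fit(im,name,x,y,w,h,t,z,lo=False):
    g=im[y:y+h,x:x+w].max(2); b=(g<t).astype(np.uint8)
    k=max(cv2.findContours(b,cv2.RETR_EXTERNAL,cv2.CHAIN_APPROX_NONE)[0],key=cv2.contourArea)
    P=np.array([onz(name,u+x,v+y,z)[:2] for u,v in k[:,0]],np.float32)*1000
    M=cv2.moments(k)
    return (M['m10']/M['m00']+x,M['m01']/M['m00']+y),cv2.minAreaRect(P)
def tri(u1,u2):
    o1,d1=ray('top',*u1);o2,d2=ray('side',*u2)
    t=np.linalg.lstsq(np.c_[d1,-d2],o2-o1,rcond=None)[0]; A=o1+t[0]*d1;B=o2+t[1]*d2; return (A+B)/2,np.linalg.norm(A-B)
for n,bt,bs,z in(('handle',(372,140,24,55,50),(370,190,42,32,45),.125),('knob',(155,260,30,18,85),(208,142,24,28,60),.05),('grip',(300,250,32,28,60),(270,205,25,25,50),.075)):
    A=fit(a,'top',*bt,z);B=fit(s,'side',*bs,z); print(n,A,B,tri(A[0],B[0]))
hsv=cv2.cvtColor(a,cv2.COLOR_RGB2HSV)
print(hsv[300,230],hsv[250,140],hsv[130,300],hsv[150,240])
b=((hsv[...,1]<60)).astype(np.uint8)
for n,(x,y,w,h),z in(('bowl',(190,118,102,100),.165),('lid',(118,220,102,98),.015)):
    k=max(cv2.findContours(b[y:y+h,x:x+w],cv2.RETR_EXTERNAL,cv2.CHAIN_APPROX_NONE)[0],key=cv2.contourArea)
    P=np.array([onz('top',u+x,v+y,z)[:2] for u,v in k[:,0]],np.float32)*1000
    print(n,cv2.fitEllipse(P),cv2.minEnclosingCircle(P))
goto((.603,-.335,.2),18.5-90)
```

```text
handle ((383.56241426611797, 165.98902606310014), ((674.6995849609375, -135.81590270996094), (12.253735542297363, 86.52625274658203), 88.79524993896484)) ((390.8185524974516, 207.51172273190622), ((671.2379150390625, -142.22560119628906), (20.909313201904297, 97.33153533935547), 89.90071868896484)) (array([ 0.6797, -0.1371,  0.1144]), np.float64(0.0010587648767411675))
knob ((171.07046070460706, 267.5365853658537), ((432.6053771972656, 390.3347473144531), (24.8021240234375, 50.38789749145508), 0.37967821955680847)) ((219.86524822695034, 154.86761229314422), ((426.5194091796875, 386.7229919433594), (58.66073989868164, 25.956398010253906), 66.13150787353516)) (array([0.4318, 0.3893, 0.047 ]), np.float64(0.004802900348585015))Traceback (most recent call last):
  File "<stdin>", line 13, in <module>
  File "<stdin>", line 5, in fit
ValueError: max() iterable argument is empty
```

Run:
```python
from h import *
a=cv2.imread('pics/top0.png')[:,:,::-1].copy(); s=cv2.imread('pics/side0.png')[:,:,::-1].copy()
hsv=cv2.cvtColor(a,cv2.COLOR_RGB2HSV)
print(a[265,300:335:3].max(1),s[205:230:3,283].max(1),hsv[225,225],hsv[320,150])
b=((hsv[...,1]<75)).astype(np.uint8)
for n,(x,y,w,h),z in(('bowl',(190,118,102,100),.165),('lid',(118,220,102,98),.015)):
    k=max(cv2.findContours(b[y:y+h,x:x+w],cv2.RETR_EXTERNAL,cv2.CHAIN_APPROX_NONE)[0],key=cv2.contourArea)
    P=np.array([onz('top',u+x,v+y,z)[:2] for u,v in k[:,0]],np.float32)*1000
    print(n,cv2.fitEllipse(P),cv2.minEnclosingCircle(P))
goto((.5,.1,.25),10)
goto((.603,-.335,.2),18.5-90)
```

```text
[ 78  74  73  74  69  63  62  66 113 112 114 105] [172 176 172  79  34  19  23  75  90] [ 95  52 158] [ 95  51 166]
bowl ((662.7244873046875, 206.44166564941406), (279.5890197753906, 290.3273620605469), 122.3722915649414) ((661.6397705078125, 208.92550659179688), 173.11795043945312)
lid ((438.1812744140625, 404.4800109863281), (287.5094299316406, 310.8847961425781), 155.65579223632812) ((437.1525573730469, 406.97955322265625), 184.37689208984375)
t0.10 pos [0.1467 0.6327 0.2216] turn [67.  -0.1  0.1] shift [ -27.6 -464.4 -439.3]
t0.10 pos [0.1467 0.6327 0.2216] turn [148.5  -0.    0.1] shift [  23.1 -663.  -839.7]
```

```bash
cat >> h.py <<'E'
def down(phi):
    f=np.radians(phi); c,sn=np.cos(f),np.sin(f)
    return R.from_matrix(np.array([[0,-sn,c],[0,c,sn],[-1,0,0]]))
def legs(*wps):
    """wps: (pos, Rotation or phi). For each leg: number of calls, and per call the final turn/shift (5 even rows)"""
    s=ctrl.get_state(); p0=s['position']; R0=R.from_rotvec(s['tool_rot'])
    print('t%.2f pos'%s['time'],p0,'jaw az %.1f'%np.degrees(np.arctan2(*R0.as_matrix()[[1,0],2])),'F',s['ft_force'],'grip',round(s['grip_width']*87,1),'q',s['joint_positions'].round(2))
    for p,Rm in wps:
        p=np.array(p); Rm=Rm if isinstance(Rm,R) else down(Rm)
        D=np.linalg.norm(p-p0)*1000; rv=(R0.inv()*Rm).as_rotvec(); n=max(1,int(np.ceil(max(D/300,np.degrees(np.linalg.norm(rv))/50))))
        for i in range(n):
            Ri=R0*R.from_rotvec(rv*i/n)
            print('  call: turn',np.degrees(rv/n).round(1),'shift',(Ri.inv().apply(p-p0)*1000/n).round(0),'to' if i==n-1 else '',p if i==n-1 else '')
        p0,R0=p,Rm
E
python3 - <<'E'
from h import *
legs(((.5,.1,.25),10),((.603,-.335,.18),18.5-90))
E
```

```text
t0.10 pos [0.1467 0.6327 0.2216] jaw az 77.0 F [-0.3471 -0.4545 -0.249 ] grip 86.5 q [-1.33  0.32 -0.07  1.45  0.02  1.37 -0.06]
  call: turn [22.3 -0.   0. ] shift [  -9. -155. -146.]  
  call: turn [22.3 -0.   0. ] shift [  -9. -199.  -77.]  
  call: turn [22.3 -0.   0. ] shift [  -9. -213.    5.] to [0.5  0.1  0.25]
  call: turn [40.8  0.   0. ] shift [  35. -223.   13.]  
  call: turn [40.8  0.   0. ] shift [  35. -161.  155.] to [ 0.603 -0.335  0.18 ]
```

servo_tool([
  [[5.6,0,0,-2,-39,-37,87],[11.2,0,0,-5,-78,-73,87],[16.7,0,0,-7,-116,-110,87],[22.3,0,0,-9,-155,-146,87]],
])

```text
time: 0.6
position: [0.2655, 0.4542, 0.2313]
tool_rot: [-0.742, 1.441, 0.741]
ft_force: [-0.1, -0.2, -0.2]
grip_width: 1.0
```

servo_tool([
  [[5.6,0,0,-2,-50,-19,87],[11.2,0,0,-5,-100,-38,87],[16.7,0,0,-7,-150,-58,87],[22.3,0,0,-9,-199,-77,87]],
])

```text
time: 1.1
position: [0.3832, 0.2762, 0.2404]
tool_rot: [-0.44, 1.526, 0.44]
ft_force: [0.3, -0.0, -0.0]
grip_width: 1.001
```

servo_tool([
  [[5.6,0,0,-2,-53,1,87],[11.2,0,0,-5,-106,2,87],[16.7,0,0,-7,-160,4,87],[22.3,0,0,-9,-213,5,87]],
])

```text
time: 1.6
position: [0.5014, 0.0992, 0.2494]
tool_rot: [-0.135, 1.567, 0.136]
ft_force: [1.5, 0.6, -0.4]
grip_width: 1.0
```

servo_tool([
  [[8.2,0,0,7,-45,3,87],[16.3,0,0,14,-89,5,87],[24.5,0,0,21,-134,8,87],[32.6,0,0,28,-178,10,87],[40.8,0,0,35,-223,13,87]],
])

```text
time: 2.22
position: [0.5525, -0.1176, 0.2141]
tool_rot: [0.424, 1.529, -0.424]
ft_force: [0.1, 0.4, -0.6]
grip_width: 1.005
```

servo_tool([
  [[8.2,0,0,7,-32,31,87],[16.3,0,0,14,-64,62,87],[24.5,0,0,21,-97,93,87],[32.6,0,0,28,-129,124,87],[40.8,0,0,35,-161,155,87]],
])

```text
time: 2.85
position: [0.6037, -0.335, 0.1787]
tool_rot: [0.972, 1.344, -0.972]
ft_force: [0.5, -0.1, -0.2]
grip_width: 1.002
```

servo_tool([
  [[0,0,0,50,0,0,87],[0,0,0,100,0,0,87],[0,0,0,140,0,0,87],[0,0,0,158,0,0,87],[0,0,0,158,0,0,87]],
])

```text
time: 3.48
position: [0.6028, -0.3337, 0.0206]
tool_rot: [0.969, 1.347, -0.969]
ft_force: [0.2, -0.3, 0.5]
grip_width: 0.999
```

servo_tool([
  [[0,0,0,0,0,0,30],[0,0,0,0,0,0,30],[0,0,0,0,0,0,30],[0,0,0,0,0,0,30],[0,0,0,0,0,0,30]],
], newtons=25)

```text
time: 4.1
position: [0.6035, -0.3342, 0.0217]
tool_rot: [0.969, 1.344, -0.969]
ft_force: [1.0, -0.7, 0.1]
grip_width: 0.515
```

Run:
```python
from h import *
legs(((.6035,-.334,.25),-71.5),((.655,.170,.27),-40),((.655,.170,.15),-40))
```

```text
t4.10 pos [ 0.6035 -0.3342  0.0217] jaw az -71.5 F [ 1.0471 -0.6655  0.1203] grip 44.8 q [-0.09  0.68  0.79  1.57 -0.52  1.11 -0.43]
  call: turn [-0.  0. -0.] shift [-228.    0.   -0.] to [ 0.6035 -0.334   0.25  ]
  call: turn [-15.8   0.    0. ] shift [ -10.  104. -231.]  
  call: turn [-15.8   0.    0. ] shift [ -10.  163. -194.] to [0.655 0.17  0.27 ]
  call: turn [0. 0. 0.] shift [120.   0.   0.] to [0.655 0.17  0.15 ]
```

servo_tool([
  [[0,0,0,-30,0,0,30],[0,0,0,-80,0,0,30],[0,0,0,-130,0,0,30],[0,0,0,-180,0,0,30],[0,0,0,-228,0,0,30]],
])

```text
time: 4.72
position: [0.6032, -0.3341, 0.2514]
tool_rot: [0.969, 1.344, -0.969]
ft_force: [0.1, -0.3, -0.1]
grip_width: 0.343
```

servo_tool([
  [[-3,0,0,-2,21,-46,30],[-6.3,0,0,-4,42,-92,30],[-9.5,0,0,-6,62,-139,30],[-12.6,0,0,-8,83,-185,30],[-15.8,0,0,-10,104,-231,30]],
])

```text
time: 5.35
position: [0.6289, -0.0805, 0.2598]
tool_rot: [0.758, 1.435, -0.757]
ft_force: [1.0, 0.2, -0.1]
grip_width: 0.343
```

servo_tool([
  [[-3,0,0,-2,33,-39,30],[-6.3,0,0,-4,65,-78,30],[-9.5,0,0,-6,98,-116,30],[-12.6,0,0,-8,130,-155,30],[-15.8,0,0,-10,163,-194,30]],
])

```text
time: 5.98
position: [0.6544, 0.1714, 0.2698]
tool_rot: [0.545, 1.501, -0.544]
ft_force: [-0.3, 0.4, 0.3]
grip_width: 0.342
```

servo_tool([
  [[0,0,0,40,0,0,30],[0,0,0,80,0,0,30],[0,0,0,120,0,0,30],[0,0,0,120,0,0,30],[0,0,0,120,0,0,75]],
])

```text
time: 6.6
position: [0.6555, 0.17, 0.1513]
tool_rot: [0.547, 1.499, -0.545]
ft_force: [0.5, 1.0, 1.4]
grip_width: 0.394
```

servo_tool([
  [[0,0,0,0,0,0,75],[0,0,0,0,0,0,75],[0,0,0,-40,0,0,80],[0,0,0,-90,0,0,87],[0,0,0,-120,0,0,87]],
])

```text
time: 7.22
position: [0.6555, 0.1699, 0.2734]
tool_rot: [0.548, 1.498, -0.543]
ft_force: [-0.5, -0.5, 0.1]
grip_width: 0.936
```

Run:
```python
from h import *
im=snap('top','t1.png')
for p in pebbles(im): print(np.round(p,3))
# test of tilt pose reach: handle tilt; tool rotated about tool y
legs(((.603,-.335,.25),-70),)
s=snap('side','s1.png')
c=np.hstack([cv2.resize(x[y:y+150,u:u+150],(400,400)) for x,u,y in((im,170,90),(s,240,70))])
cv2.imwrite('pics/m2.png',c[:,:,::-1])
```

```text
[ 0.402 -0.328 37.536 53.105 50.615]
[ 0.444 -0.397 41.29  54.898 15.965]
[ 0.544 -0.403 38.203 52.588 30.474]
[ 0.605 -0.337 33.344 50.708 15.609]
t7.28 pos [0.6569 0.1701 0.2773] jaw az -40.0 F [ 0.9612 -0.1614  2.7136] grip 83.7 q [-0.78  0.41  0.69  1.32 -0.26  1.49 -0.81]
  call: turn [15.   0.1 -0.3] shift [  13. -211.  141.]  
  call: turn [15.   0.1 -0.3] shift [  13. -167.  191.] to [ 0.603 -0.335  0.25 ]
```

View pics/m2.png

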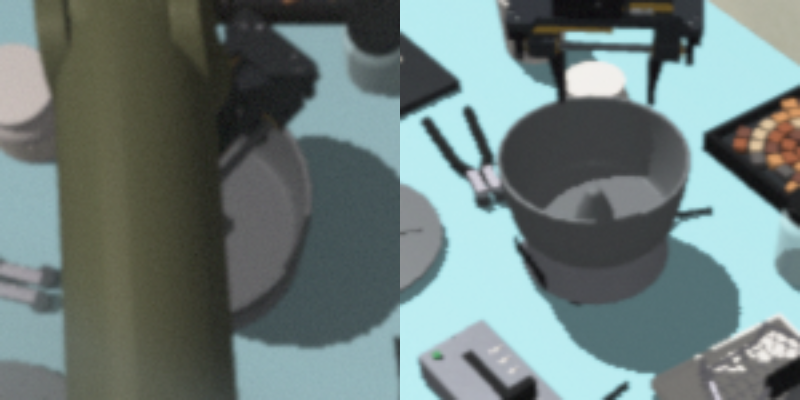

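The pebble slipped out (grip went to 30 mm on lift; bowl empty, pebble still at its place on the slate). I'll grasp lower and lift more gently.

Run:
```python
from h import *
legs(((.605,-.3355,.25),-72),((.605,-.3355,.04),-72))
```

```text
t7.33 pos [0.6567 0.1699 0.2749] jaw az -40.0 F [ 0.2933 -0.3683 -0.0579] grip 85.1 q [-0.78  0.41  0.69  1.32 -0.26  1.49 -0.81]
  call: turn [16.   0.1 -0.2] shift [  12. -210.  142.]  
  call: turn [16.   0.1 -0.2] shift [  12. -163.  195.] to [ 0.605  -0.3355  0.25  ]
  call: turn [0. 0. 0.] shift [210.   0.   0.] to [ 0.605  -0.3355  0.04  ]
```

servo_tool([
  [[3.2,0,0,2,-42,28,87],[6.4,0,0,5,-84,57,87],[9.6,0,0,7,-126,85,87],[12.8,0,0,10,-168,114,87],[16,0,0,12,-210,142,87]],
])

```text
time: 7.95
position: [0.6278, -0.0836, 0.2569]
tool_rot: [0.763, 1.433, -0.763]
ft_force: [0.0, -0.0, 0.2]
grip_width: 0.998
```

servo_tool([
  [[3.2,0,0,2,-33,39,87],[6.4,0,0,5,-65,78,87],[9.6,0,0,7,-98,117,87],[12.8,0,0,10,-130,156,87],[16,0,0,12,-163,195,87]],
])

```text
time: 8.57
position: [0.6023, -0.3361, 0.2447]
tool_rot: [0.976, 1.342, -0.975]
ft_force: [0.4, -0.7, -0.4]
grip_width: 1.003
```

servo_tool([
  [[0,0,0,50,0,0,87],[0,0,0,100,0,0,87],[0,0,0,150,0,0,87],[0,0,0,200,0,0,87],[0,0,0,210,0,0,87]],
])

```text
time: 9.2
position: [0.6, -0.333, 0.0312]
tool_rot: [0.974, 1.35, -0.976]
ft_force: [0.2, -0.2, -0.3]
grip_width: 1.0
```

Run:
```python
from h import *
legs(((.605,-.3355,.0155),-72))
```

```text
t9.20 pos [ 0.6    -0.333   0.0312] jaw az -72.0 F [ 0.204  -0.1987 -0.3102] grip 87.0 q [-0.1   0.68  0.8   1.56 -0.52  1.14 -0.43]
  call: turn [ 0.  -0.3  0.3] shift [16.  4.  4.] to [ 0.605  -0.3355  0.0155]
```

servo_tool([
  [[0,0,0,8,4,2,87],[0,0,0,15,4,2,87],[0,0,0,15,4,2,87]],
])

```text
time: 9.57
position: [0.6077, -0.3359, 0.0215]
tool_rot: [0.974, 1.341, -0.973]
ft_force: [-0.9, -0.1, -0.3]
grip_width: 1.001
```

servo_tool([
  [[0,0,0,0,0,0,35],[0,0,0,0,0,0,35],[0,0,0,0,0,0,35],[0,0,0,0,0,0,35],[0,0,0,0,0,0,35]],
], newtons=25)

```text
time: 10.2
position: [0.6071, -0.3357, 0.0206]
tool_rot: [0.974, 1.342, -0.974]
ft_force: [0.4, -1.6, -0.1]
grip_width: 0.517
```

servo_tool([
  [[0,0,0,-5,0,0,35],[0,0,0,-15,0,0,35],[0,0,0,-30,0,0,35],[0,0,0,-50,0,0,35],[0,0,0,-60,0,0,35]],
])

```text
time: 10.82
position: [0.6079, -0.3364, 0.0831]
tool_rot: [0.974, 1.339, -0.973]
ft_force: [0.6, 1.6, -1.3]
grip_width: 0.461
```

servo_tool([
  [[0,0,0,0,0,0,35],[0,0,0,0,0,0,35],[0,0,0,0,0,0,35]],
])

```text
time: 11.2
position: [0.6066, -0.3353, 0.0797]
tool_rot: [0.974, 1.343, -0.974]
ft_force: [-0.2, 0.1, -1.8]
grip_width: 0.465
```

servo_tool([
  [[0,0,0,20,0,0,35],[0,0,0,40,0,0,35],[0,0,0,55,0,0,35],[0,0,0,56,0,0,60],[0,0,0,60,0,0,70]],
])

```text
time: 11.82
position: [0.6074, -0.3361, 0.021]
tool_rot: [0.974, 1.341, -0.974]
ft_force: [0.6, 0.6, -0.1]
grip_width: 0.613
```

servo_tool([
  [[0,0,0,5,0,0,70],[0,0,0,5,0,0,70],[0,0,0,5,0,0,70],[0,0,0,5,0,0,70]],
])

```text
time: 12.32
position: [0.6072, -0.3357, 0.0158]
tool_rot: [0.974, 1.341, -0.974]
ft_force: [0.4, 0.5, -0.2]
grip_width: 0.801
```

Run:
```python
from h import *
legs(((.605,-.3355,.0155),-72))
im=snap('side','s2.png'); p=proj('side',(.605,-.3355,.03)).astype(int)
c=cv2.resize(im[p[1]-50:p[1]+50,p[0]-60:p[0]+60],(600,500)); cv2.imwrite('pics/m3.png',c[:,:,::-1]); print(p)
```

```text
t12.32 pos [ 0.6072 -0.3357  0.0158] jaw az -71.9 F [ 0.3628  0.454  -0.2243] grip 69.7 q [-0.09  0.7   0.79  1.56 -0.54  1.11 -0.43]
  call: turn [ 0.1  0.  -0. ] shift [ 0. -2. -1.] to [ 0.605  -0.3355  0.0155]
[418 289]
```

View pics/m3.png

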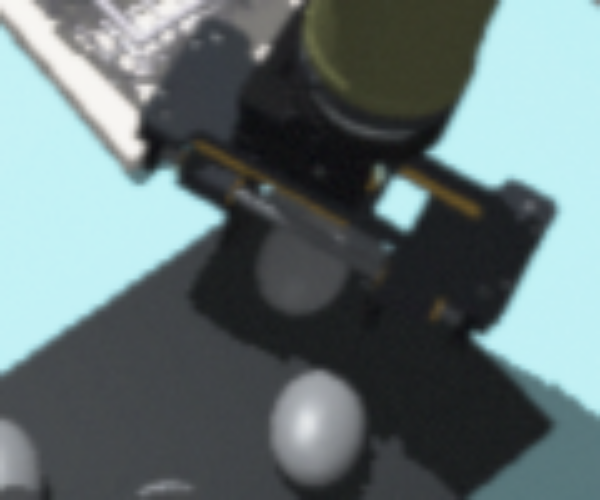

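Pebble at crop (300,270), between the fingers. Regrip at z 0.0158.

servo_tool([
  [[0,0,0,0,-1,0,35],[0,0,0,0,-1,0,35],[0,0,0,0,-1,0,35],[0,0,0,0,-1,0,35],[0,0,0,0,-1,0,35]],
], newtons=25)

```text
time: 13.0
position: [0.6061, -0.336, 0.0156]
tool_rot: [0.974, 1.342, -0.974]
ft_force: [0.4, 0.3, -0.1]
grip_width: 0.458
```

servo_tool([
  [[0,0,0,-5,0,0,35],[0,0,0,-15,0,0,35],[0,0,0,-30,0,0,35],[0,0,0,-55,0,0,35],[0,0,0,-85,0,0,35]],
])

```text
time: 13.62
position: [0.606, -0.336, 0.102]
tool_rot: [0.974, 1.342, -0.974]
ft_force: [0.3, -0.3, 0.3]
grip_width: 0.458
```

servo_tool([
  [[0,0,0,-40,0,0,35],[0,0,0,-90,0,0,35],[0,0,0,-140,0,0,35],[0,0,0,-150,0,0,35],[0,0,0,-150,0,0,35]],
])

```text
time: 14.25
position: [0.6062, -0.3362, 0.2515]
tool_rot: [0.975, 1.34, -0.973]
ft_force: [-0.5, 0.3, -1.9]
grip_width: 0.461
```

servo_tool([
  [[-3,0,0,-2,21,-46,35],[-6.3,0,0,-4,42,-92,35],[-9.5,0,0,-6,62,-139,35],[-12.6,0,0,-8,83,-185,35],[-15.8,0,0,-10,104,-231,35]],
])

```text
time: 14.88
position: [0.6324, -0.0819, 0.2584]
tool_rot: [0.762, 1.436, -0.764]
ft_force: [0.3, -0.1, -1.2]
grip_width: 0.467
```

servo_tool([
  [[-3,0,0,-2,33,-39,35],[-6.3,0,0,-4,65,-78,35],[-9.5,0,0,-6,98,-116,35],[-12.6,0,0,-8,130,-155,35],[-15.8,0,0,-10,163,-194,35]],
])

```text
time: 15.5
position: [0.6596, 0.1695, 0.2683]
tool_rot: [0.548, 1.503, -0.551]
ft_force: [0.9, -0.6, -0.5]
grip_width: 0.459
```

servo_tool([
  [[0,0,0,40,0,0,35],[0,0,0,80,0,0,35],[0,0,0,120,0,0,35],[0,0,0,130,0,0,35],[0,0,0,130,0,0,35]],
])

```text
time: 16.12
position: [0.6601, 0.1677, 0.1397]
tool_rot: [0.55, 1.501, -0.552]
ft_force: [0.7, -0.1, -0.3]
grip_width: 0.46
```

servo_tool([
  [[0,0,0,0,0,0,70],[0,0,0,0,0,0,70],[0,0,0,-40,0,0,70],[0,0,0,-90,0,0,87],[0,0,0,-130,0,0,87]],
])

```text
time: 16.75
position: [0.6614, 0.1676, 0.2742]
tool_rot: [0.553, 1.497, -0.549]
ft_force: [1.1, 0.7, 0.1]
grip_width: 0.937
```

Run:
```python
from h import *
legs(((.544,-.4025,.2),-61.5),((.544,-.4025,.0158),-61.5))
im=snap('top')
for p in pebbles(im): print(np.round(p,3))
```

```text
t16.75 pos [0.6614 0.1676 0.2742] jaw az -40.4 F [1.0819 0.7452 0.0558] grip 81.5 q [-0.78  0.43  0.71  1.31 -0.28  1.5  -0.81]
  call: turn [10.6  0.  -0.1] shift [  37. -255.  140.]  
  call: turn [10.6  0.  -0.1] shift [  37. -225.  184.] to [ 0.544  -0.4025  0.2   ]
  call: turn [0. 0. 0.] shift [184.   0.   0.] to [ 0.544  -0.4025  0.0158]
[ 0.402 -0.328 37.889 53.697 51.859]
[ 0.444 -0.397 42.003 54.806 15.608]
[ 0.544 -0.403 38.662 53.018 31.043]
```

servo_tool([
  [[2,0,0,7,-51,28,87],[4,0,0,15,-102,56,87],[6,0,0,22,-153,84,87],[8,0,0,30,-204,112,87],[10.6,0,0,37,-255,140,87]],
])

```text
time: 17.42
position: [0.6022, -0.1191, 0.2345]
tool_rot: [0.696, 1.455, -0.694]
ft_force: [0.5, -0.6, 0.5]
grip_width: 0.999
```

servo_tool([
  [[2,0,0,7,-45,37,87],[4,0,0,15,-90,74,87],[6,0,0,22,-135,110,87],[8,0,0,30,-180,147,87],[10.6,0,0,37,-225,184,87]],
])

```text
time: 18.05
position: [0.5437, -0.4036, 0.1974]
tool_rot: [0.837, 1.402, -0.836]
ft_force: [1.8, -0.2, 0.3]
grip_width: 0.996
```

servo_tool([
  [[0,0,0,50,0,0,75],[0,0,0,100,0,0,75],[0,0,0,150,0,0,75],[0,0,0,175,0,0,75],[0,0,0,175,0,0,75]],
])

```text
time: 18.68
position: [0.5427, -0.4009, 0.0201]
tool_rot: [0.837, 1.407, -0.836]
ft_force: [0.4, -0.9, -0.3]
grip_width: 0.863
```

servo_tool([
  [[0,0,0,0,0,0,75],[0,0,0,0,0,0,75]],
])

```text
time: 18.92
position: [0.5447, -0.4028, 0.0237]
tool_rot: [0.836, 1.401, -0.836]
ft_force: [0.4, -0.1, -0.3]
grip_width: 0.864
```

Run:
```python
from h import *
legs(((.544,-.4025,.0158),-60))
```

```text
t18.93 pos [ 0.5447 -0.4028  0.0237] jaw az -61.5 F [ 0.4169 -0.1255 -0.2906] grip 75.2 q [ 0.01  0.66  0.81  1.61 -0.53  1.1  -0.11]
  call: turn [-1.5  0.2 -0.1] shift [ 8. -0. -1.] to [ 0.544  -0.4025  0.0158]
```

servo_tool([
  [[-1,0,0,8,0,-1,75],[-1,0,0,8,0,-1,75],[-1,0,0,8,0,-1,75]],
])

```text
time: 19.3
position: [0.5439, -0.4016, 0.0146]
tool_rot: [0.822, 1.407, -0.822]
ft_force: [2.0, -1.0, 5.5]
grip_width: 0.861
```

servo_tool([
  [[0,0,0,0,0,0,35],[0,0,0,0,0,0,35],[0,0,0,0,0,0,35],[0,0,0,0,0,0,35],[0,0,0,0,0,0,35]],
])

```text
time: 19.92
position: [0.5435, -0.4011, 0.0145]
tool_rot: [0.823, 1.409, -0.822]
ft_force: [-0.3, 1.5, 6.9]
grip_width: 0.459
```

servo_tool([
  [[0,0,0,-5,0,0,35],[0,0,0,-20,0,0,35],[0,0,0,-50,0,0,35],[0,0,0,-85,0,0,35],[0,0,0,-120,0,0,35]],
])

```text
time: 20.55
position: [0.5427, -0.4008, 0.135]
tool_rot: [0.823, 1.41, -0.823]
ft_force: [0.4, -0.3, -1.7]
grip_width: 0.461
```

servo_tool([
  [[0,0,0,-40,0,0,35],[0,0,0,-80,0,0,35],[0,0,0,-105,0,0,35],[0,0,0,-105,0,0,35]],
])

```text
time: 21.05
position: [0.5434, -0.402, 0.2411]
tool_rot: [0.822, 1.405, -0.823]
ft_force: [-0.8, -0.3, -1.0]
grip_width: 0.461
```

servo_tool([
  [[0,0,0,-3,41,-44,35],[0,0,0,-6,81,-88,35],[0,0,0,-9,122,-133,35],[0,0,0,-12,162,-177,35],[0,0,0,-15,203,-221,35]],
])

```text
time: 21.68
position: [0.6104, -0.1064, 0.2521]
tool_rot: [0.822, 1.412, -0.824]
ft_force: [0.9, -0.8, -1.1]
grip_width: 0.462
```

servo_tool([
  [[0,0,0,-3,41,-44,35],[0,0,0,-6,81,-88,35],[0,0,0,-9,122,-133,35],[0,0,0,-12,162,-177,35],[0,0,0,-15,203,-221,35]],
])

```text
time: 22.3
position: [0.6786, 0.1854, 0.2669]
tool_rot: [0.822, 1.411, -0.824]
ft_force: [0.2, 0.2, 0.0]
grip_width: 0.464
```

servo_tool([
  [[0,0,0,40,0,0,35],[0,0,0,80,0,0,35],[0,0,0,120,0,0,35],[0,0,0,130,0,0,35],[0,0,0,130,0,0,35]],
])

```text
time: 22.92
position: [0.6788, 0.1834, 0.1379]
tool_rot: [0.822, 1.41, -0.824]
ft_force: [0.3, 0.0, -0.7]
grip_width: 0.46
```

servo_tool([
  [[0,0,0,0,0,0,70],[0,0,0,0,0,0,70],[0,0,0,-40,0,0,70],[0,0,0,-90,0,0,87],[0,0,0,-130,0,0,87]],
])

```text
time: 23.55
position: [0.6799, 0.1834, 0.2723]
tool_rot: [0.825, 1.407, -0.82]
ft_force: [0.6, 0.5, 0.2]
grip_width: 0.939
```

Run:
```python
from h import *
im=snap('top')
P=pebbles(im)
for p in P: print(np.round(p,3))
p=[q for q in P if abs(q[0]-.444)<.03]
legs(((.446,-.397,.2),-75),)
```

```text
[ 0.402 -0.328 39.517 54.435 53.779]
[ 0.444 -0.397 42.572 55.85  14.288]
t23.60 pos [0.682  0.1835 0.2783] jaw az -60.5 F [1.0404 0.6217 4.0091] grip 83.9 q [-0.81  0.5   0.79  1.24 -0.35  1.53 -1.13]
  call: turn [ 4.8  0.  -0.2] shift [  25. -164.  130.]  
  call: turn [ 4.8  0.  -0.2] shift [  25. -152.  143.]  
  call: turn [ 4.8  0.  -0.2] shift [  26. -140.  155.] to [ 0.446 -0.397  0.2  ]
```

servo_tool([
  [[1,0,0,6,-41,33,87],[2.5,0,0,12,-82,65,87],[4,0,0,19,-123,98,87],[4.8,0,0,25,-164,130,87]],
])

```text
time: 24.1
position: [0.6, -0.0122, 0.2444]
tool_rot: [0.889, 1.381, -0.886]
ft_force: [1.0, 0.4, 0.7]
grip_width: 0.999
```

servo_tool([
  [[1,0,0,6,-38,36,87],[2.5,0,0,12,-76,72,87],[4,0,0,19,-114,107,87],[4.8,0,0,25,-152,143,87]],
])

```text
time: 24.6
position: [0.5214, -0.2053, 0.2194]
tool_rot: [0.952, 1.351, -0.949]
ft_force: [0.5, 0.2, 0.6]
grip_width: 1.003
```

servo_tool([
  [[1,0,0,6,-35,39,87],[2.5,0,0,12,-70,78,87],[4,0,0,19,-105,116,87],[4.8,0,0,25,-140,155,87],[4.8,0,0,25,-140,155,87]],
])

```text
time: 25.22
position: [0.4385, -0.4025, 0.1944]
tool_rot: [1.019, 1.317, -1.023]
ft_force: [0.5, -0.1, -0.0]
grip_width: 1.001
```

servo_tool([
  [[0,0,0,50,0,0,75],[0,0,0,100,0,0,75],[0,0,0,150,0,0,75],[0,0,0,172,0,0,75],[0,0,0,172,0,0,75]],
])

```text
time: 25.85
position: [0.4429, -0.3963, 0.0212]
tool_rot: [1.013, 1.324, -1.013]
ft_force: [0.3, 0.2, 0.8]
grip_width: 0.865
```

servo_tool([
  [[0,0,0,0,0,0,75],[0,0,0,0,0,0,75],[0,0,0,0,0,0,75]],
])

```text
time: 26.22
position: [0.4435, -0.3974, 0.0227]
tool_rot: [1.014, 1.32, -1.013]
ft_force: [0.1, 0.9, 0.2]
grip_width: 0.861
```

Run:
```python
from h import *
legs(((.4455,-.397,.0156),-76))
im=snap('side'); 
for p in pebbles(im,'side'): print(np.round(p,3))
```

```text
t26.23 pos [ 0.4435 -0.3974  0.0227] jaw az -74.9 F [0.0622 0.8763 0.2011] grip 74.9 q [-0.05  0.54  0.93  1.83 -0.5   1.03 -0.23]
  call: turn [ 1.1  0.1 -0.1] shift [7. 2. 0.] to [ 0.4455 -0.397   0.0156]
[  0.388  -0.32   49.139  72.688 133.946]
```

servo_tool([
  [[1,0,0,7,2,0,75],[1,0,0,7,2,0,75],[1,0,0,7,2,0,75]],
])

```text
time: 26.65
position: [0.4452, -0.3966, 0.0145]
tool_rot: [1.027, 1.314, -1.027]
ft_force: [1.3, -1.7, 1.1]
grip_width: 0.862
```

servo_tool([
  [[0,0,0,0,0,0,35],[0,0,0,0,0,0,35],[0,0,0,0,0,0,35],[0,0,0,0,0,0,35],[0,0,0,0,0,0,35]],
])

```text
time: 27.28
position: [0.4447, -0.3966, 0.0145]
tool_rot: [1.027, 1.315, -1.027]
ft_force: [0.4, -0.9, 2.5]
grip_width: 0.461
```

servo_tool([
  [[0,0,0,-5,0,0,35],[0,0,0,-20,0,0,35],[0,0,0,-50,0,0,35],[0,0,0,-85,0,0,35],[0,0,0,-120,0,0,35]],
])

```text
time: 27.9
position: [0.4446, -0.3964, 0.1364]
tool_rot: [1.027, 1.315, -1.027]
ft_force: [0.5, -0.0, -0.9]
grip_width: 0.46
```

servo_tool([
  [[0,0,0,-40,0,0,35],[0,0,0,-80,0,0,35],[0,0,0,-105,0,0,35],[0,0,0,-105,0,0,35]],
])

```text
time: 28.4
position: [0.4452, -0.3974, 0.242]
tool_rot: [1.027, 1.311, -1.025]
ft_force: [0.2, 0.0, -1.2]
grip_width: 0.463
```

servo_tool([
  [[0,0,0,-3,28,-44,35],[0,0,0,-5,56,-88,35],[0,0,0,-8,83,-132,35],[0,0,0,-10,111,-176,35]],
])

```text
time: 28.9
position: [0.5092, -0.1968, 0.2485]
tool_rot: [1.027, 1.317, -1.027]
ft_force: [1.6, -0.5, 0.1]
grip_width: 0.464
```

servo_tool([
  [[0,0,0,-3,28,-44,35],[0,0,0,-5,56,-88,35],[0,0,0,-8,83,-132,35],[0,0,0,-10,111,-176,35]],
])

```text
time: 29.4
position: [0.5741, 0.0006, 0.2586]
tool_rot: [1.026, 1.317, -1.027]
ft_force: [0.5, 1.0, -0.0]
grip_width: 0.462
```

servo_tool([
  [[0,0,0,-3,28,-44,35],[0,0,0,-5,56,-88,35],[0,0,0,-8,83,-132,35],[0,0,0,-10,111,-176,35],[0,0,0,-10,111,-176,35]],
])

```text
time: 30.02
position: [0.6386, 0.2034, 0.2665]
tool_rot: [1.019, 1.322, -1.022]
ft_force: [0.8, -0.9, -1.0]
grip_width: 0.461
```

servo_tool([
  [[0,0,0,40,0,0,35],[0,0,0,80,0,0,35],[0,0,0,120,0,0,35],[0,0,0,130,0,0,35],[0,0,0,130,0,0,35]],
])

```text
time: 30.65
position: [0.6393, 0.196, 0.1394]
tool_rot: [1.026, 1.315, -1.028]
ft_force: [-0.3, -0.2, -0.4]
grip_width: 0.462
```

servo_tool([
  [[0,0,0,0,0,0,70],[0,0,0,0,0,0,70],[0,0,0,-40,0,0,70],[0,0,0,-90,0,0,87],[0,0,0,-130,0,0,87]],
])

```text
time: 31.28
position: [0.6403, 0.1964, 0.273]
tool_rot: [1.029, 1.313, -1.024]
ft_force: [0.5, -0.1, -0.1]
grip_width: 0.939
```

Run:
```python
from h import *
for n in('top','side'):
  for p in pebbles(snap(n),n): print(n,np.round(p,3))
legs(((.404,-.328,.2),-40),)
```

```text
top [ 0.402 -0.328 39.531 54.811 54.477]
side [ 0.404 -0.327 41.923 57.324 43.982]
t31.38 pos [0.6425 0.1964 0.2764] jaw az -76.0 F [0.1948 0.0199 0.559 ] grip 85.0 q [-0.94  0.43  0.86  1.34 -0.33  1.5  -1.44]
  call: turn [-18.    0.1  -0.3] shift [  36. -180.  225.]  
  call: turn [-18.    0.1  -0.3] shift [  37. -240.  159.] to [ 0.404 -0.328  0.2  ]
```

servo_tool([
  [[-4,0,0,7,-36,45,87],[-7,0,0,14,-72,90,87],[-11,0,0,22,-108,135,87],[-14,0,0,29,-144,180,87],[-18,0,0,36,-180,225,87]],
])

```text
time: 32.0
position: [0.5187, -0.0672, 0.2335]
tool_rot: [0.788, 1.423, -0.785]
ft_force: [1.4, -1.1, -0.7]
grip_width: 0.998
```

servo_tool([
  [[-4,0,0,7,-48,32,87],[-7,0,0,14,-96,64,87],[-11,0,0,22,-144,95,87],[-14,0,0,29,-192,127,87],[-17,0,0,36,-240,159,87]],
])

```text
time: 32.62
position: [0.4, -0.3288, 0.1979]
tool_rot: [0.559, 1.495, -0.555]
ft_force: [0.7, -0.6, 0.4]
grip_width: 1.004
```

servo_tool([
  [[0,0,0,50,0,0,75],[0,0,0,100,0,0,75],[0,0,0,150,0,0,75],[0,0,0,172,0,0,75],[0,0,0,172,0,0,75]],
])

```text
time: 33.25
position: [0.3992, -0.327, 0.0243]
tool_rot: [0.56, 1.501, -0.56]
ft_force: [-0.1, 0.4, 0.7]
grip_width: 0.866
```

servo_tool([
  [[0,0,0,0,0,0,75],[0,0,0,0,0,0,75],[0,0,0,0,0,0,75]],
])

```text
time: 33.62
position: [0.4014, -0.3277, 0.0265]
tool_rot: [0.559, 1.496, -0.558]
ft_force: [0.3, 0.0, -0.6]
grip_width: 0.86
```

Run:
```python
from h import *
legs(((.404,-.328,.0154),-41))
```

```text
t33.62 pos [ 0.4014 -0.3277  0.0265] jaw az -40.9 F [ 0.3318  0.0229 -0.5653] grip 74.8 q [-0.27  0.39  1.05  2.01 -0.41  0.97  0.27]
  call: turn [ 0.1  0.1 -0.1] shift [11.  1.  2.] to [ 0.404  -0.328   0.0154]
```

servo_tool([
  [[0,0,0,11,1,2,75],[0,0,0,11,1,2,75],[0,0,0,11,1,2,75]],
])

```text
time: 34.0
position: [0.4034, -0.3283, 0.0145]
tool_rot: [0.559, 1.497, -0.559]
ft_force: [1.5, -1.0, 1.6]
grip_width: 0.863
```

servo_tool([
  [[0,0,0,0,0,0,35],[0,0,0,0,0,0,35],[0,0,0,0,0,0,35],[0,0,0,0,0,0,35],[0,0,0,0,0,0,35]],
])

```text
time: 34.62
position: [0.4027, -0.3281, 0.0145]
tool_rot: [0.559, 1.497, -0.559]
ft_force: [0.5, -0.8, 1.1]
grip_width: 0.462
```

servo_tool([
  [[0,0,0,-5,0,0,35],[0,0,0,-20,0,0,35],[0,0,0,-50,0,0,35],[0,0,0,-85,0,0,35],[0,0,0,-120,0,0,35]],
])

```text
time: 35.25
position: [0.4023, -0.3281, 0.1361]
tool_rot: [0.56, 1.498, -0.56]
ft_force: [1.2, 0.8, 0.4]
grip_width: 0.463
```

servo_tool([
  [[0,0,0,-40,0,0,35],[0,0,0,-80,0,0,35],[0,0,0,-105,0,0,35],[0,0,0,-105,0,0,35]],
])

```text
time: 35.75
position: [0.4034, -0.3289, 0.2415]
tool_rot: [0.56, 1.493, -0.558]
ft_force: [0.3, -0.3, -1.2]
grip_width: 0.464
```

servo_tool([
  [[0,0,0,-3,50,-13,35],[0,0,0,-5,101,-26,35],[0,0,0,-8,152,-38,35],[0,0,0,-10,202,-51,35]],
])

```text
time: 36.25
position: [0.4963, -0.1405, 0.2484]
tool_rot: [0.56, 1.499, -0.559]
ft_force: [1.3, 0.1, -1.1]
grip_width: 0.462
```

servo_tool([
  [[0,0,0,-3,50,-13,35],[0,0,0,-5,101,-26,35],[0,0,0,-8,152,-38,35],[0,0,0,-10,202,-51,35]],
])

```text
time: 36.75
position: [0.5903, 0.0452, 0.2581]
tool_rot: [0.559, 1.499, -0.561]
ft_force: [1.0, -0.7, 0.2]
grip_width: 0.461
```

servo_tool([
  [[0,0,0,-3,50,-13,35],[0,0,0,-5,101,-26,35],[0,0,0,-8,152,-38,35],[0,0,0,-10,202,-51,35],[0,0,0,-10,202,-51,35]],
])

```text
time: 37.38
position: [0.6837, 0.2358, 0.2652]
tool_rot: [0.552, 1.503, -0.556]
ft_force: [-0.0, 0.2, -0.9]
grip_width: 0.467
```

servo_tool([
  [[0,0,0,40,0,0,35],[0,0,0,80,0,0,35],[0,0,0,115,0,0,35],[0,0,0,122,0,0,35],[0,0,0,122,0,0,35]],
])

```text
time: 38.0
position: [0.6842, 0.2291, 0.1476]
tool_rot: [0.559, 1.497, -0.56]
ft_force: [-0.5, 1.3, 0.0]
grip_width: 0.466
```

servo_tool([
  [[0,0,0,0,0,0,70],[0,0,0,0,0,0,70],[0,0,0,-40,0,0,70],[0,0,0,-90,0,0,87],[0,0,0,-160,0,0,87]],
])

```text
time: 38.62
position: [0.6839, 0.2299, 0.3018]
tool_rot: [0.559, 1.498, -0.559]
ft_force: [1.2, 0.5, 0.3]
grip_width: 0.932
```

Run:
```python
from h import *
for n in('top','side'):
  for p in pebbles(snap(n),n): print(n,np.round(p,3))
# dry run of pour pose: pour tilt = turn about world x (-) so that tool x goes from down toward -y
T=R.from_rotvec([-np.radians(60),0,0]) 
for a in(90,-90): print(a,(T*down(a)).as_matrix()[:,0])
legs(((.68,-.137,.26),89),)
legs(((.68,-.137,.26),-91),)
```

```text
90 [ 0.    -0.866 -0.5  ]
-90 [ 0.    -0.866 -0.5  ]
t38.73 pos [0.6876 0.2296 0.3102] jaw az -40.9 F [ 0.9823 -0.8743 -0.156 ] grip 84.9 q [-0.82  0.53  0.77  1.12 -0.36  1.6  -0.86]
  call: turn [-43.3   0.4   0. ] shift [ 16. -94.  78.]  
  call: turn [-43.3   0.4   0. ] shift [  16. -122.   -8.]  
  call: turn [-43.3   0.4   0. ] shift [ 16. -84. -89.] to [ 0.68  -0.137  0.26 ]
t38.73 pos [0.6876 0.2296 0.3102] jaw az -40.9 F [ 0.9823 -0.8743 -0.156 ] grip 84.9 q [-0.82  0.53  0.77  1.12 -0.36  1.6  -0.86]
  call: turn [25.   0.1 -0.4] shift [  24. -141.  117.]  
  call: turn [25.   0.1 -0.4] shift [ 25. -78. 166.] to [ 0.68  -0.137  0.26 ]
```

All four slate pebbles delivered. Dry-run of the pour tilt, empty hand, above the bowl.

servo_tool([
  [[10,0,0,0,0,0,87],[20,0,0,0,0,0,87],[30,0,0,0,0,0,87],[40,0,0,0,0,0,87],[49,0,0,0,0,0,87]],
])

```text
time: 39.35
position: [0.6846, 0.2299, 0.3011]
tool_rot: [1.214, 1.206, -1.211]
ft_force: [-0.8, 0.5, -0.5]
grip_width: 1.002
```

servo_tool([
  [[0,-8,0,-4,-8,15,87],[0,-16,0,-8,-16,30,87],[0,-24,0,-12,-24,45,87],[0,-32,0,-16,-27,60,87],[0,-40,0,-20,-27,65,87]],
])

```text
time: 39.98
position: [0.6576, 0.1644, 0.322]
tool_rot: [0.681, 0.678, -1.46]
ft_force: [0.8, 0.1, -0.4]
grip_width: 1.0
```

servo_tool([
  [[0,-8,0,0,0,0,87],[0,-16,0,0,0,0,87],[0,-20,0,0,0,0,87],[0,-22,0,0,0,0,87],[0,-22,0,0,0,0,87]],
])

```text
time: 40.6
position: [0.6575, 0.1643, 0.3204]
tool_rot: [0.384, 0.383, -1.536]
ft_force: [-0.4, -0.1, 0.8]
grip_width: 1.002
```

Run:
```python
from h import *
T=R.from_rotvec([-np.radians(60),0,0])
legs(((.66,.165,.31),T*down(-90)))
print(R.from_rotvec(ctrl.get_state()['tool_rot']).as_matrix())
```

```text
t40.60 pos [0.6575 0.1643 0.3204] jaw az -90.0 F [-0.3774 -0.0895  0.8019] grip 87.2 q [-1.18  0.99  1.12  1.06  0.21  1.8  -1.74]
  call: turn [-0.  2. -0.] shift [ 4.  3. -9.] to [0.66  0.165 0.31 ]
[[ 0.0003  1.     -0.0003]
 [-0.8828  0.0001 -0.4698]
 [-0.4698  0.0004  0.8828]]
```

Run:
```python
from h import *
T=R.from_rotvec([-np.radians(31),0,0])
legs(((.67,.1,.32),T*down(-90.5)),((.68,-.05,.3),-91),((.68,-.137,.23),-91))
im=snap('side'); c=cv2.resize(im[160:290,310:480],(680,520),interpolation=cv2.INTER_CUBIC); cv2.imwrite('pics/m4.png',c[:,:,::-1])
```

```text
t40.60 pos [0.6575 0.1643 0.3204] jaw az -90.0 F [-0.3774 -0.0895  0.8019] grip 87.2 q [-1.18  0.99  1.12  1.06  0.21  1.8  -1.74]
  call: turn [ 0.5 31.  -0.2] shift [57. 13. 30.] to [0.67 0.1  0.32]
  call: turn [ 0.5 31.  -0.4] shift [ 94.  11. 118.] to [ 0.68 -0.05  0.3 ]
  call: turn [0. 0. 0.] shift [70.  2. 87.] to [ 0.68  -0.137  0.23 ]
```

View pics/m4.png

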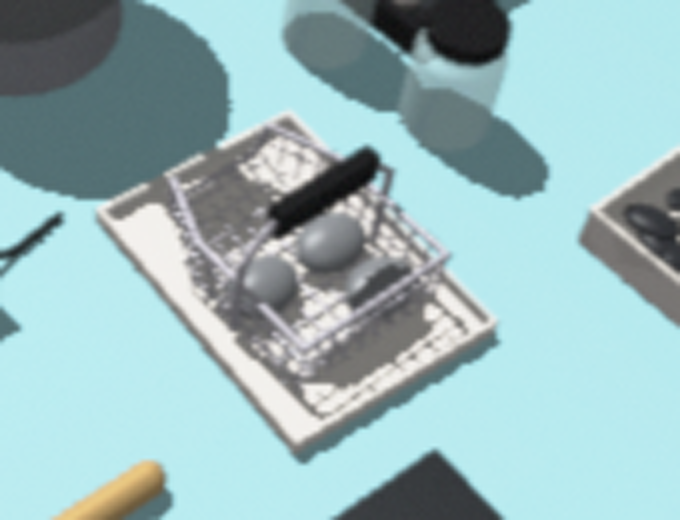

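The basket is in place with three pebbles, handle free at crop (325,188). Approach it.

servo_tool([
  [[0,8,0,14,3,8,87],[0,16,0,28,6,15,87],[0,24,0,43,10,22,87],[0.5,31,0,57,13,30,87]],
])

```text
time: 41.15
position: [0.6707, 0.098, 0.3223]
tool_rot: [0.818, 0.797, -1.418]
ft_force: [1.0, -0.6, -0.1]
grip_width: 1.0
```

servo_tool([
  [[0,8,0,24,3,30,80],[0,16,0,47,6,60,70],[0,24,0,70,8,90,60],[0.5,31,0,94,11,118,60]],
])

```text
time: 41.65
position: [0.6804, -0.0528, 0.3032]
tool_rot: [1.232, 1.195, -1.208]
ft_force: [0.3, 0.4, -0.6]
grip_width: 0.719
```

servo_tool([
  [[0,0,0,25,1,30,60],[0,0,0,50,2,60,60],[0,0,0,70,2,87,60],[0,0,0,70,2,87,60],[0,0,0,70,2,87,60]],
])

```text
time: 42.28
position: [0.6826, -0.1359, 0.2319]
tool_rot: [1.225, 1.195, -1.21]
ft_force: [-0.2, -0.6, 0.4]
grip_width: 0.694
```

Run:
```python
from h import *
legs(((.68,-.137,.093),-91))
```

```text
t42.27 pos [ 0.6826 -0.1359  0.2319] jaw az -90.8 F [-0.2251 -0.607   0.4118] grip 60.3 q [-0.47  0.54  0.95  1.35 -0.44  1.46 -1.13]
  call: turn [ 0.2 -0.1 -0.6] shift [139.  -4.   1.] to [ 0.68  -0.137  0.093]
```

servo_tool([
  [[0,0,0,45,-1,0,60],[0,0,0,90,-2,0,60],[0,0,0,125,-2,0,60],[0,0,0,138,-2,0,60],[0,0,0,138,-2,0,60]],
])

```text
time: 42.9
position: [0.682, -0.1351, 0.0927]
tool_rot: [1.223, 1.197, -1.211]
ft_force: [-1.0, -0.6, 0.6]
grip_width: 0.69
```

servo_tool([
  [[0,0,0,0,0,0,60],[0,0,0,0,0,0,30],[0,0,0,0,0,0,8],[0,0,0,0,0,0,8],[0,0,0,0,0,0,8]],
], newtons=50)

```text
time: 43.52
position: [0.6814, -0.1361, 0.0921]
tool_rot: [1.223, 1.197, -1.213]
ft_force: [0.3, 1.0, -0.0]
grip_width: 0.32
```

servo_tool([
  [[0,0,0,0,0,0,8],[0,0,0,0,0,0,8]],
])

```text
time: 43.78
position: [0.6815, -0.1358, 0.092]
tool_rot: [1.223, 1.197, -1.212]
ft_force: [-0.8, 0.6, 0.1]
grip_width: 0.178
```

servo_tool([
  [[0,0,0,-4,0,0,8],[0,0,0,-10,0,0,8],[0,0,0,-20,0,0,8],[0,0,0,-30,0,0,8],[0,0,0,-40,0,0,8]],
])

```text
time: 44.4
position: [0.6812, -0.1363, 0.1331]
tool_rot: [1.223, 1.196, -1.212]
ft_force: [-0.4, 0.3, -5.3]
grip_width: 0.18
```

servo_tool([
  [[0,0,0,-20,0,0,8],[0,0,0,-50,0,0,8],[0,0,0,-80,0,0,8],[0,0,0,-80,0,0,8]],
])

```text
time: 44.9
position: [0.6821, -0.1373, 0.2161]
tool_rot: [1.225, 1.191, -1.209]
ft_force: [0.4, -0.1, -4.9]
grip_width: 0.179
```

Run:
```python
from h import *
legs(((.661,.06,.335),-90))
im=snap('side'); c=cv2.resize(im[100:290,270:500],(690,570),interpolation=cv2.INTER_CUBIC); cv2.imwrite('pics/m5.png',c[:,:,::-1])
```

```text
t44.90 pos [ 0.6821 -0.1373  0.2161] jaw az -90.8 F [ 0.3698 -0.115  -4.8857] grip 15.5 q [-0.47  0.55  0.94  1.37 -0.45  1.42 -1.13]
  call: turn [-0.8  0.1 -0.9] shift [-120.  -22. -197.] to [0.661 0.06  0.335]
```

View pics/m5.png

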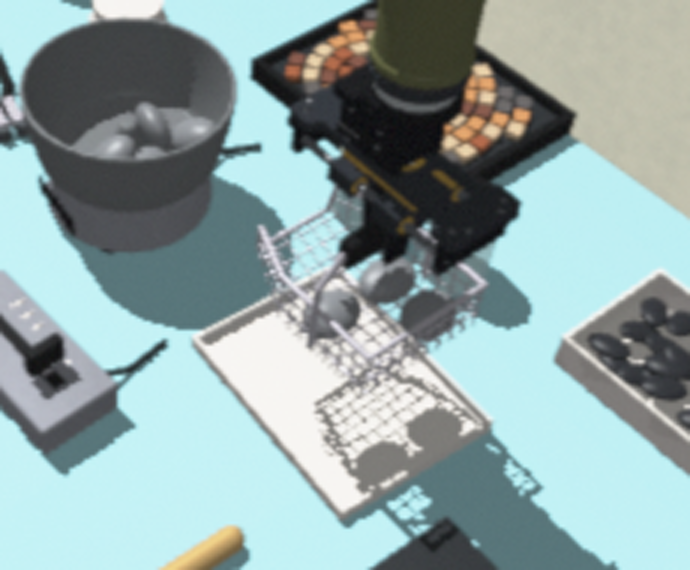

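Basket held with three pebbles; four pebbles in the bowl (crop ~(145,130)). Carry and pour.

servo_tool([
  [[0,0,0,-40,0,0,8],[0,0,0,-85,-5,-25,8],[0,0,0,-115,-10,-70,8],[0,0,0,-120,-16,-115,8],[0,0,0,-120,-21,-160,8]],
])

```text
time: 45.58
position: [0.66, 0.0256, 0.3311]
tool_rot: [1.223, 1.197, -1.213]
ft_force: [0.5, 0.8, -5.6]
grip_width: 0.178
```

servo_tool([
  [[-0.8,0,0,0,0,-40,8],[-0.8,0,0,0,0,-80,8],[-0.8,0,0,15,0,-120,8],[-0.8,0,0,35,0,-150,8],[-0.8,0,0,42,0,-152,8]],
])

```text
time: 46.2
position: [0.6611, 0.181, 0.2856]
tool_rot: [1.206, 1.21, -1.202]
ft_force: [-0.9, -0.4, -6.0]
grip_width: 0.179
```

servo_tool([
  [[0,0,0,0,0,0,8],[0,0,0,0,0,0,8]],
])

```text
time: 46.45
position: [0.6633, 0.1738, 0.2903]
tool_rot: [1.215, 1.201, -1.205]
ft_force: [-0.2, 0.4, -4.7]
grip_width: 0.18
```

Run:
```python
from h import *
H=np.array([.661,.175,.315])
def w(t):
    t=np.radians(t); return (H+.024*np.array([0,-np.sin(t),-np.cos(t)]), R.from_rotvec([-t,0,0])*down(-90))
legs(w(0)); legs(w(30)); legs(w(0),w(35),w(62))
```

```text
t46.45 pos [0.6633 0.1738 0.2903] jaw az -90.1 F [-0.2216  0.387  -4.7151] grip 15.6 q [-0.91  0.49  0.93  1.28 -0.39  1.55 -1.61]
  call: turn [-0.1  0.  -0.5] shift [-1. -2. -1.] to [0.661 0.175 0.291]
t46.45 pos [0.6633 0.1738 0.2903] jaw az -90.1 F [-0.2216  0.387  -4.7151] grip 15.6 q [-0.91  0.49  0.93  1.28 -0.39  1.55 -1.61]
  call: turn [ -0.3 -30.   -0.5] shift [-4. -2. 11.] to [0.661  0.163  0.2942]
t46.45 pos [0.6633 0.1738 0.2903] jaw az -90.1 F [-0.2216  0.387  -4.7151] grip 15.6 q [-0.91  0.49  0.93  1.28 -0.39  1.55 -1.61]
  call: turn [-0.1  0.  -0.5] shift [-1. -2. -1.] to [0.661 0.175 0.291]
  call: turn [  0. -35.   0.] shift [-4.  0. 14.] to [0.661  0.1612 0.2953]
  call: turn [  0. -27.   0.] shift [-3.  0. 11.] to [0.661  0.1538 0.3037]
```

servo_tool([
  [[0,-7,0,0,-2,3,8],[0,-14,0,-1,-2,6,8],[0,-21,0,-2,-2,9,8],[0,-28,0,-3,-2,12,8],[0,-35,0,-5,-2,14,8]],
])

```text
time: 47.08
position: [0.6615, 0.162, 0.296]
tool_rot: [0.756, 0.74, -1.433]
ft_force: [0.4, 0.4, -6.1]
grip_width: 0.178
```

servo_tool([
  [[0,-6,0,0,0,2,8],[0,-12,0,-1,0,5,8],[0,-18,0,-2,0,7,8],[0,-24,0,-3,0,10,8],[0,-28,0,-3,0,11,8]],
])

```text
time: 47.7
position: [0.6615, 0.1554, 0.3039]
tool_rot: [0.377, 0.362, -1.535]
ft_force: [-0.0, -0.4, -2.2]
grip_width: 0.175
```

servo_tool([
  [[0,0,0,0,0,0,8],[0,0,0,0,0,0,8],[0,0,0,0,0,0,8],[0,0,0,0,0,0,8],[0,0,0,0,0,0,8]],
])

```text
time: 48.32
position: [0.6608, 0.1547, 0.304]
tool_rot: [0.377, 0.363, -1.536]
ft_force: [0.7, -0.3, -3.0]
grip_width: 0.177
```

servo_tool([
  [[0,0,0,0,0,0,8],[0,0,0,0,0,0,8],[0,0,0,0,0,0,8],[0,0,0,0,0,0,8],[0,0,0,0,0,0,8]],
])

```text
time: 48.95
position: [0.6608, 0.1548, 0.3036]
tool_rot: [0.376, 0.363, -1.536]
ft_force: [0.1, -0.0, -2.4]
grip_width: 0.178
```

Run:
```python
from h import *
legs()
im=snap('side'); c=cv2.resize(im[60:260,220:440],(660,600),interpolation=cv2.INTER_CUBIC); cv2.imwrite('pics/m6.png',c[:,:,::-1])
```

```text
t48.95 pos [0.6608 0.1548 0.3036] jaw az -90.9 F [ 0.1415 -0.0334 -2.3536] grip 15.5 q [-1.18  0.98  1.09  1.09  0.24  1.76 -1.78]
```

View pics/m6.png

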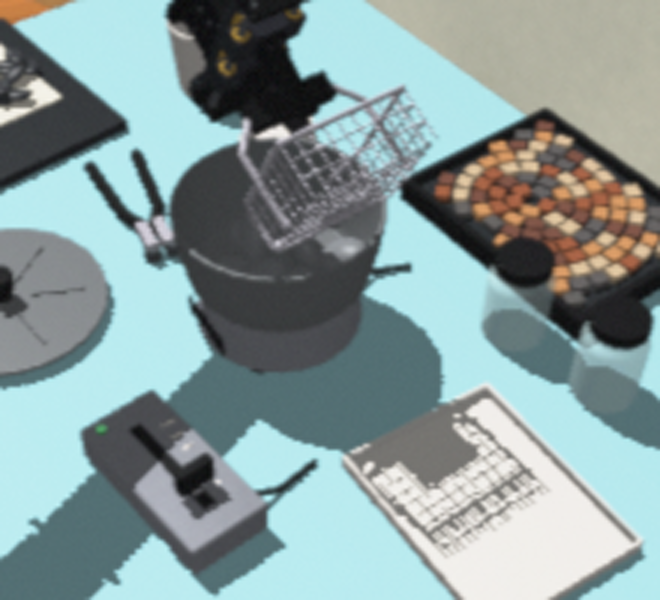

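Basket is empty (2.4 N = 0.24 kg), nothing astray. Bring it back upright to the tray.

servo_tool([
  [[0,8,0,2,0,-3,8],[0,16,0,2,0,-6,8],[0,24,0,0,0,-10,8],[0,30,0,-2,0,-13,8]],
])

```text
time: 49.5
position: [0.6611, 0.1614, 0.2944]
tool_rot: [0.785, 0.77, -1.423]
ft_force: [0.3, -1.3, -3.5]
grip_width: 0.18
```

servo_tool([
  [[0,8,0,-8,0,-3,8],[0,16,0,-15,0,-6,8],[0,24,0,-22,0,0,8],[0,32,0,-30,0,0,8],[0,32.5,0,-36,0,12,8]],
])

```text
time: 50.12
position: [0.6605, 0.167, 0.3311]
tool_rot: [1.21, 1.192, -1.212]
ft_force: [-0.1, -0.8, -2.5]
grip_width: 0.178
```

servo_tool([
  [[0,0,0,0,0,0,8],[0,0,0,0,0,0,8]],
])

```text
time: 50.38
position: [0.6602, 0.1741, 0.3286]
tool_rot: [1.202, 1.198, -1.206]
ft_force: [0.2, -0.5, -2.0]
grip_width: 0.176
```

Run:
```python
from h import *
legs(((.677,.02,.33),-91),((.677,-.14,.23),-91))
```

```text
t50.38 pos [0.6602 0.1741 0.3286] jaw az -89.8 F [ 0.222  -0.5412 -1.9764] grip 15.3 q [-0.9   0.48  0.93  1.21 -0.37  1.62 -1.62]
  call: turn [ 1.2  0.6 -0.4] shift [  0.  16. 154.] to [0.677 0.02  0.33 ]
  call: turn [0. 0. 0.] shift [100.   3. 160.] to [ 0.677 -0.14   0.23 ]
```

servo_tool([
  [[0,0,0,0,4,40,8],[0.6,0.6,0,0,8,80,8],[1.2,0.6,-0.4,0,12,120,8],[1.2,0.6,-0.4,0,16,154,8]],
])

```text
time: 50.88
position: [0.6767, 0.0182, 0.3298]
tool_rot: [1.222, 1.201, -1.223]
ft_force: [-0.2, 0.0, -2.4]
grip_width: 0.181
```

servo_tool([
  [[0,0,0,0,1,45,8],[0,0,0,20,2,90,8],[0,0,0,50,3,130,8],[0,0,0,90,3,160,8],[0,0,0,100,3,160,8]],
])

```text
time: 51.5
position: [0.6743, -0.1435, 0.2265]
tool_rot: [1.223, 1.202, -1.231]
ft_force: [-0.2, -0.2, -2.9]
grip_width: 0.18
```

servo_tool([
  [[0,0,0,40,0,0,8],[0,0,0,80,0,0,8],[0,0,0,110,0,0,8],[0,0,0,110,0,0,8],[0,0,0,110,0,0,8]],
])

```text
time: 52.12
position: [0.6781, -0.1404, 0.1222]
tool_rot: [1.225, 1.199, -1.219]
ft_force: [-0.8, -0.6, -2.4]
grip_width: 0.18
```

Run:
```python
from h import *
legs(((.677,-.14,.092),-91))
```

```text
t52.12 pos [ 0.6781 -0.1404  0.1222] jaw az -91.0 F [-0.8329 -0.5557 -2.3528] grip 15.7 q [-0.45  0.61  0.9   1.48 -0.49  1.28 -1.09]
  call: turn [-0.  -0.1 -0.2] shift [30. -1. -0.] to [ 0.677 -0.14   0.092]
```

servo_tool([
  [[0,0,0,15,0,0,8],[0,0,0,25,0,0,8],[0,0,0,29,0,0,8],[0,0,0,29,0,0,8],[0,0,0,29,0,0,8]],
])

```text
time: 52.75
position: [0.6769, -0.1416, 0.0922]
tool_rot: [1.227, 1.199, -1.222]
ft_force: [-1.6, 0.9, 0.1]
grip_width: 0.181
```

servo_tool([
  [[0,0,0,1,0,0,8],[0,0,0,1,0,0,20],[0,0,0,1,0,0,35],[0,0,0,1,0,0,45],[0,0,0,1,0,0,45]],
])

```text
time: 53.38
position: [0.6768, -0.1415, 0.0908]
tool_rot: [1.226, 1.2, -1.222]
ft_force: [-0.2, -0.5, -0.1]
grip_width: 0.466
```

servo_tool([
  [[0,0,0,-10,0,0,45],[0,0,0,-40,0,0,45],[0,0,0,-90,0,0,50],[0,0,0,-140,0,0,60],[0,0,0,-180,0,0,60]],
])

```text
time: 54.0
position: [0.6767, -0.1423, 0.2742]
tool_rot: [1.227, 1.197, -1.221]
ft_force: [-0.2, -0.5, -0.1]
grip_width: 0.668
```

Run:
```python
from h import *
legs(((.55,.15,.27),-30),((.433,.39,.2),40))
im=snap('top','t7.png');s=snap('side','s7.png')
c=np.hstack([cv2.resize(im[110:320,110:400],(400,290),interpolation=cv2.INTER_CUBIC),cv2.resize(s[70:286,170:468],(400,290),interpolation=cv2.INTER_CUBIC)]); cv2.imwrite('pics/m7.png',c[:,:,::-1])
```

```text
t54.00 pos [ 0.6767 -0.1423  0.2742] jaw az -91.2 F [-0.1771 -0.4871 -0.0504] grip 58.1 q [-0.45  0.52  0.95  1.28 -0.42  1.54 -1.14]
  call: turn [-30.6   0.   -0.1] shift [   2.  -66. -145.]  
  call: turn [-30.6   0.   -0.1] shift [   2.   17. -158.] to [0.55 0.15 0.27]
  call: turn [-35.   0.   0.] shift [  35.   75. -111.]  
  call: turn [-35.   0.   0.] shift [ 35. 125. -48.] to [0.433 0.39  0.2  ]
```

View pics/m7.png

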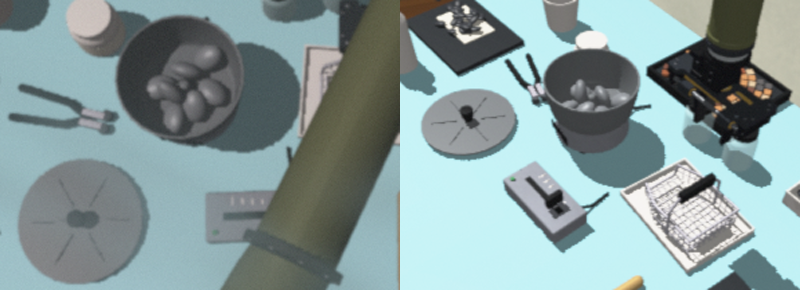

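Seven pebbles lie in the bowl (crop ~(185,90)), basket upright in the tray. Now measure lid and bowl accurately.

Run:
```python
from h import *
from scipy.optimize import least_squares
for fn,n in(('t7.png','top'),('s7.png','side')):
    im=cv2.GaussianBlur(cv2.imread('pics/'+fn),(3,3),0).astype(float)
    sat=im[...,0]-im[...,2]   # blue minus red: table high, grey low
    for nm,c0,r0,z in(('bowl',(.661,.207),.1115,.165),('lid',(.433,.395),.116,.015)):
        c=np.array(c0)
        for it in range(4):
            pts=[]
            for th in np.radians(range(0,360,4)):
                rr=np.arange(r0-.02,r0+.02,.0005)
                px=np.array([proj(n,(c[0]+r*np.cos(th),c[1]+r*np.sin(th),z)) for r in rr]).astype(np.float32)
                v=cv2.remap(sat.astype(np.float32),px[:,0].reshape(1,-1),px[:,1].reshape(1,-1),cv2.INTER_LINEAR)[0]
                g=np.convolve(v,np.r_[np.ones(8),-np.ones(8)],'same')[8:-8]; i=g.argmax()+8
                if g[i-8]>60: pts.append(c+rr[i]*np.array([np.cos(th),np.sin(th)]))
            P=np.array(pts)
            f=least_squares(lambda q:np.hypot(*(P-q[:2]).T)-q[2],[*c,r0],loss='soft_l1',f_scale=.001); c=f.x[:2]
        print(n,nm,len(P),f.x,'med res',np.median(abs(f.fun)))
    for nm,(x,y,z) in dict(knobtop=(.433,.39,.049)).items():
        print('knob px',proj(n,(x,y,z)))
```

```text
Traceback (most recent call last):
  File "h.py", line 16, in proj
    f,cx,cy,P=cam(name); q=P[:3,:3].T@(np.array(p)-P[:3,3]); return np.array([cx+f*q[0]/q[2],cy+f*q[1]/q[2]])
              ~~~^^^^^^
  File "h.py", line 9, in cam
    c=vision.camera_info(name); f=200/np.tan(np.radians(c['fov_y'])/2)
ValueError: time passes only in moves, steps and waits
```

```bash
sed -i 's/^def cam(name)/import functools\n@functools.lru_cache\ndef cam(name)/' h.py
cat > circ.py <<'E'
from h import *
from scipy.optimize import least_squares
def circ(fn,n,c0,r0,z):
    im=cv2.GaussianBlur(cv2.imread('pics/'+fn),(3,3),0).astype(np.float32)
    sat=im[...,0]-im[...,2]; c=np.array(c0)
    for it in range(4):
        pts=[]; rr=np.arange(r0-.02,r0+.02,.0005)
        for th in np.radians(range(0,360,4)):
            e=np.array([np.cos(th),np.sin(th)])
            px=np.array([proj(n,(*(c+r*e),z)) for r in rr]).astype(np.float32)
            v=cv2.remap(sat,px[:,:1].T.copy(),px[:,1:].T.copy(),cv2.INTER_LINEAR)[0]
            g=np.convolve(v,np.r_[np.ones(8),-np.ones(8)],'same')[8:-8]; i=g.argmax()+8
            if g[i-8]>60: pts.append(c+rr[i]*e)
        P=np.array(pts)
        f=least_squares(lambda q:np.hypot(*(P-q[:2]).T)-q[2],[*c,r0],loss='soft_l1',f_scale=.001); c=f.x[:2]
    print(n,len(P),f.x,'med res',np.median(abs(f.fun))); return f.x
E
python3 - <<'E'
from circ import *
for fn,n in(('t7.png','top'),('s7.png','side')):
    circ(fn,n,(.661,.207),.1115,.165); circ(fn,n,(.433,.395),.116,.015)
E
```

```text
top 63 [0.6657 0.2075 0.1112] med res 0.0005840268276220695
top 72 [0.4328 0.4038 0.1167] med res 0.0007716838375418228
side 59 [0.6585 0.2002 0.116 ] med res 0.003955821640185028
side 90 [0.4333 0.4015 0.1153] med res 0.0006584008497378738
```

Run:
```python
from h import *
legs(((.55,.15,.27),-40),((.433,.4027,.15),-20),((.433,.4027,.02),-20))
```

```text
t54.10 pos [ 0.6785 -0.1434  0.2775] jaw az -91.2 F [ 0.6798 -1.309  -0.37  ] grip 59.2 q [-0.45  0.52  0.95  1.28 -0.42  1.53 -1.14]
  call: turn [-25.6   0.1  -0.3] shift [   3.  -67. -145.]  
  call: turn [-25.6   0.1  -0.3] shift [   4.    2. -160.] to [0.55 0.15 0.27]
  call: turn [-10.   0.   0.] shift [  60.   59. -126.]  
  call: turn [-10.   0.   0.] shift [  60.   80. -114.] to [0.433  0.4027 0.15  ]
  call: turn [0. 0. 0.] shift [130.   0.   0.] to [0.433  0.4027 0.02  ]
```

servo_tool([
  [[-6,0,0,1,-16,-36,60],[-12,0,0,2,-33,-72,60],[-19,0,0,2,-50,-109,60],[-25.6,0,0,3,-67,-145,60]],
])

```text
time: 54.6
position: [0.6117, 0.0057, 0.2679]
tool_rot: [0.889, 1.382, -0.885]
ft_force: [0.4, 0.4, 0.1]
grip_width: 0.696
```

servo_tool([
  [[-6,0,0,1,0,-40,60],[-12,0,0,2,1,-80,60],[-19,0,0,3,1,-120,60],[-25.6,0,0,4,2,-160,60]],
])

```text
time: 55.1
position: [0.5473, 0.152, 0.2642]
tool_rot: [0.545, 1.501, -0.541]
ft_force: [-1.3, 0.3, -0.0]
grip_width: 0.69
```

servo_tool([
  [[-2.5,0,0,15,15,-31,60],[-5,0,0,30,30,-63,60],[-7.5,0,0,45,45,-94,60],[-10,0,0,60,59,-126,60]],
])

```text
time: 55.6
position: [0.4888, 0.2787, 0.2036]
tool_rot: [0.41, 1.531, -0.407]
ft_force: [-0.7, -0.3, -0.1]
grip_width: 0.686
```

servo_tool([
  [[-2.5,0,0,15,20,-29,60],[-5,0,0,30,40,-57,60],[-7.5,0,0,45,60,-86,60],[-10,0,0,60,80,-114,60],[-10,0,0,60,80,-114,60]],
])

```text
time: 56.22
position: [0.4273, 0.4074, 0.1421]
tool_rot: [0.268, 1.555, -0.268]
ft_force: [0.2, -0.2, 0.6]
grip_width: 0.687
```

servo_tool([
  [[0,0,0,0,0,0,60],[0,0,0,0,0,0,60]],
])

```text
time: 56.48
position: [0.432, 0.4029, 0.1449]
tool_rot: [0.277, 1.551, -0.273]
ft_force: [-1.0, 0.1, 0.1]
grip_width: 0.693
```

Run:
```python
from h import *
legs(((.433,.4027,.07),-20),((.433,.4027,.02),-20))
```

```text
t56.48 pos [0.432  0.4029 0.1449] jaw az -20.1 F [-0.975   0.0703  0.1459] grip 60.3 q [-1.26  0.26  0.54  1.72 -0.15  1.19 -1.03]
  call: turn [-0.1  0.1 -0.2] shift [75. -0.  1.] to [0.433  0.4027 0.07  ]
  call: turn [0. 0. 0.] shift [50.  0.  0.] to [0.433  0.4027 0.02  ]
```

servo_tool([
  [[0,0,0,40,0,1,60],[0,0,0,80,0,1,60],[0,0,0,110,0,1,60],[0,0,0,123,0,1,60],[0,0,0,123,0,1,60]],
])

```text
time: 57.1
position: [0.4323, 0.403, 0.0214]
tool_rot: [0.275, 1.552, -0.273]
ft_force: [0.1, 0.5, -0.2]
grip_width: 0.689
```

servo_tool([
  [[0,0,0,0,0,0,25],[0,0,0,0,0,0,25],[0,0,0,0,0,0,25],[0,0,0,0,0,0,25],[0,0,0,0,0,0,25]],
], newtons=50)

```text
time: 57.72
position: [0.4327, 0.4037, 0.0221]
tool_rot: [0.276, 1.551, -0.271]
ft_force: [1.8, -1.1, 4.1]
grip_width: 0.337
```

servo_tool([
  [[0,0,0,-5,0,0,25],[0,0,0,-15,0,0,25],[0,0,0,-40,0,0,25],[0,0,0,-80,0,0,25],[0,0,0,-120,0,0,25]],
])

```text
time: 58.35
position: [0.4314, 0.403, 0.1428]
tool_rot: [0.275, 1.552, -0.272]
ft_force: [0.5, -0.0, -2.2]
grip_width: 0.34
```

servo_tool([
  [[0,0,0,-40,0,0,25],[0,0,0,-80,0,0,25],[0,0,0,-120,0,0,25],[0,0,0,-130,0,0,25],[0,0,0,-130,0,0,25]],
])

```text
time: 58.98
position: [0.4314, 0.403, 0.2714]
tool_rot: [0.275, 1.552, -0.272]
ft_force: [-0.3, 0.4, -1.6]
grip_width: 0.343
```

Run:
```python
from h import *
legs(((.6657,.2075,.27),-20),((.6657,.2075,.195),-20))
im=snap('top','t8.png');s=snap('side','s8.png')
c=np.hstack([cv2.resize(im[110:320,110:400],(400,290),interpolation=cv2.INTER_CUBIC),cv2.resize(s[40:256,140:438],(400,290),interpolation=cv2.INTER_CUBIC)]); cv2.imwrite('pics/m8.png',c[:,:,::-1])
```

```text
t58.98 pos [0.4314 0.403  0.2714] jaw az -20.0 F [-0.3021  0.4233 -1.6398] grip 29.9 q [-1.28  0.18  0.56  1.55 -0.1   1.43 -1.06]
  call: turn [ 0.   0.  -0.1] shift [  1. -52. 143.]  
  call: turn [ 0.   0.  -0.1] shift [  1. -52. 143.] to [0.6657 0.2075 0.27  ]
  call: turn [0. 0. 0.] shift [75.  0.  0.] to [0.6657 0.2075 0.195 ]
```

View pics/m8.png

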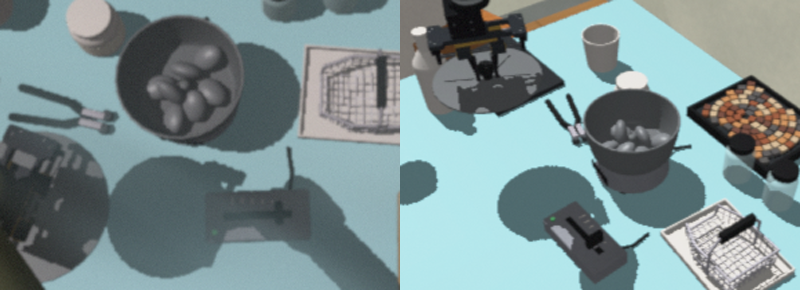

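Lid held, seven pebbles in the bowl, basket in tray. Check the lid's centring in the hand.

Run:
```python
from circ import *
circ('t8.png','top',(.6657,.2075),.1115,.165)
circ('s8.png','side',(.4314,.403),.116,.2645)
a=cv2.imread('pics/s8.png'); print(proj('side',(.4314,.403,.26)))
# knob location in original side view vs lid axis
for n in('top','side'): print(n,proj(n,(.433,.4027,.049)),proj(n,(.433,.4027,.015)))
for p in [(u,v) for u in(213,217,221,225) for v in(148,152,156,160)]: pass
s=cv2.imread('pics/side0.png')[140:172,205:235].max(2); ys,xs=np.where(s<60); print(xs.min()+205,xs.max()+205,ys.min()+140,ys.max()+140)
```

```text
top 64 [0.6656 0.2075 0.1113] med res 0.0008026077013786742
side 44 [0.4389 0.3908 0.1172] med res 0.00377483923405119
[205.6489  98.4881]
top [165.0918 267.8371] [169.0301 269.1507]
side [218.843  151.8004] [220.612  159.2821]
215 224 149 161
```

servo_tool([
  [[0,0,0,0,-10,28,25],[0,0,0,0,-21,57,25],[0,0,0,1,-31,86,25],[0,0,0,1,-42,114,25],[0,0,0,1,-52,143,25]],
])

```text
time: 59.7
position: [0.548, 0.3043, 0.2683]
tool_rot: [0.273, 1.555, -0.274]
ft_force: [0.2, -0.3, -2.4]
grip_width: 0.34
```

servo_tool([
  [[0,0,0,0,-10,28,25],[0,0,0,0,-21,57,25],[0,0,0,1,-31,86,25],[0,0,0,1,-42,120,25],[0,0,0,1,-52,143,25]],
])

```text
time: 60.32
position: [0.6652, 0.206, 0.2669]
tool_rot: [0.274, 1.555, -0.275]
ft_force: [-0.5, -0.2, -1.4]
grip_width: 0.337
```

servo_tool([
  [[0,0,0,20,0,0,25],[0,0,0,45,0,0,25],[0,0,0,65,0,0,25],[0,0,0,65,0,0,25],[0,0,0,65,0,0,25]],
])

```text
time: 60.95
position: [0.665, 0.2083, 0.205]
tool_rot: [0.275, 1.552, -0.271]
ft_force: [0.3, 0.6, -1.7]
grip_width: 0.34
```

Run:
```python
from circ import *
legs(((.6657,.2075,.178),-20))
snap('side','s9.png'); snap('top','t9.png'); z=ctrl.get_state()['position'][2]-.0215+.0145
circ('s9.png','side',(.6657,.2075),.116,z)
circ('t9.png','top',(.6657,.2075),.116,z)
c=cv2.imread('pics/s9.png')[60:210,230:400]; cv2.imwrite('pics/m9.png',cv2.resize(c,(680,600),interpolation=cv2.INTER_CUBIC))
```

```text
t60.95 pos [0.665  0.2083 0.205 ] jaw az -19.9 F [ 0.2586  0.5517 -1.6971] grip 29.6 q [-0.81  0.49  0.67  1.37 -0.3   1.39 -0.49]
  call: turn [ 0.1  0.1 -0.2] shift [27. -1.  1.] to [0.6657 0.2075 0.178 ]
side 57 [0.6602 0.2085 0.1176] med res 0.0036220936402571458
top 28 [0.6573 0.2215 0.1271] med res 0.001161209041393274
```

View pics/m9.png

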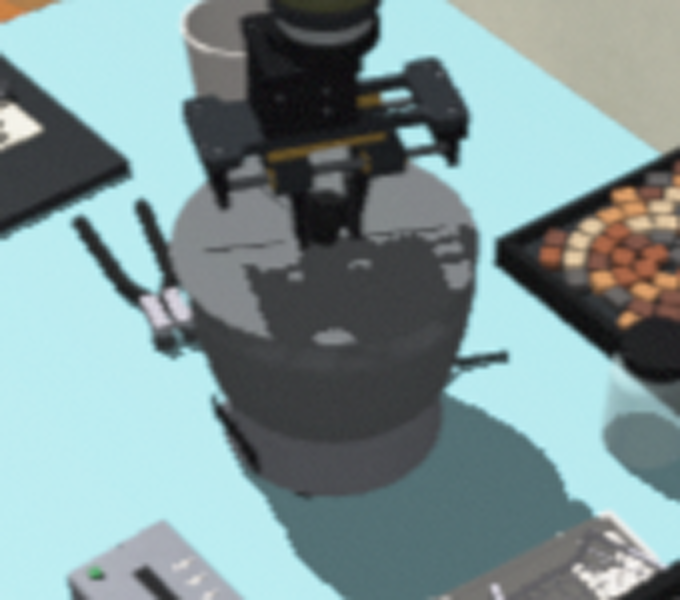

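Lid is level and centred over the mouth (crop ~(325,260)). Lower and release.

servo_tool([
  [[0,0,0,10,0,0,25],[0,0,0,18,0,0,25],[0,0,0,23,0,0,25],[0,0,0,27,0,0,25],[0,0,0,28,0,0,25]],
])

```text
time: 61.68
position: [0.6649, 0.2078, 0.1777]
tool_rot: [0.275, 1.552, -0.271]
ft_force: [-4.0, -0.3, 6.9]
grip_width: 0.342
```

servo_tool([
  [[0,0,0,0,0,0,25],[0,0,0,0,0,0,25]],
])

```text
time: 61.92
position: [0.6649, 0.2078, 0.1778]
tool_rot: [0.276, 1.552, -0.271]
ft_force: [-3.8, -1.9, 6.0]
grip_width: 0.343
```

servo_tool([
  [[0,0,0,-1,0,0,40],[0,0,0,-1,0,0,60],[0,0,0,-1,0,0,60],[0,0,0,-30,0,0,60],[0,0,0,-90,0,0,60]],
])

```text
time: 62.55
position: [0.6633, 0.2077, 0.2641]
tool_rot: [0.273, 1.557, -0.274]
ft_force: [0.1, 0.2, 1.3]
grip_width: 0.679
```

Run:
```python
from h import *
s=snap('side','s10.png')
print(onz('side',285,218.75,.068),onz('top',314,262,.075),proj('side',(.44,0,.068)))
legs(((.44,-.06,.2),-20),)
c=np.hstack([cv2.resize(s[60:210,230:400],(400,353),interpolation=cv2.INTER_CUBIC),cv2.resize(s[183:250,240:316],(400,353),interpolation=cv2.INTER_CUBIC)]); cv2.imwrite('pics/m10.png',c[:,:,::-1])
```

```text
[0.4447 0.0341 0.068 ] [0.4471 0.0321 0.075 ] [290.5264 227.4694]
t62.60 pos [0.6674 0.2082 0.2759] jaw az -19.9 F [ 1.5191 -0.7566  6.5698] grip 59.4 q [-0.8   0.46  0.69  1.26 -0.29  1.51 -0.5 ]
  call: turn [ 0.   0.3 -0.2] shift [  36. -165.  -61.]  
  call: turn [ 0.   0.3 -0.2] shift [  37. -165.  -61.] to [ 0.44 -0.06  0.2 ]
```

View pics/m10.png

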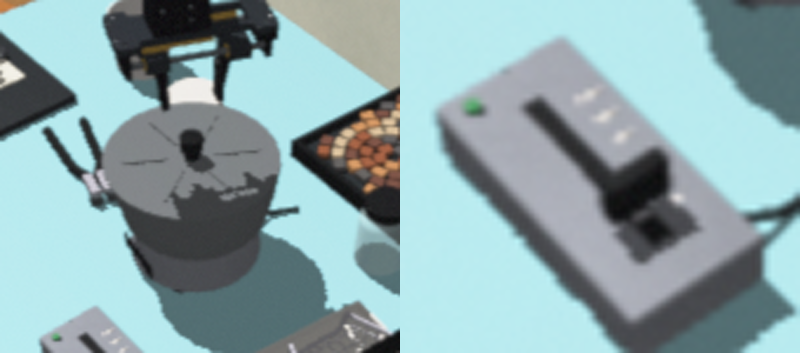

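Lid flat on the bowl, knob at (192,145) left panel; slide still at the slow end. Now push the slide with shut fingers from its slow side.

servo_tool([
  [[0,0,0,0,-36,-15,40],[-6,0,0,5,-72,-30,20],[-12,0,0,20,-108,-45,0],[-18,0,0,36,-145,-61,0],[-22,0,0,36,-165,-61,0]],
])

```text
time: 63.22
position: [0.5491, 0.0718, 0.2288]
tool_rot: [-0.027, 1.571, 0.031]
ft_force: [-0.2, 0.8, 0.5]
grip_width: 0.204
```

Run:
```python
from h import *
legs(((.447,-.025,.16),2),((.447,-.025,.055),2))
```

```text
t63.23 pos [0.5491 0.0718 0.2288] jaw az 2.1 F [-0.1976  0.8424  0.5017] grip 17.7 q [-0.82  0.12  0.7   1.71 -0.09  1.34 -0.06]
  call: turn [ 0.1 -0.  -0.1] shift [  69.  -93. -106.] to [ 0.447 -0.025  0.16 ]
  call: turn [0. 0. 0.] shift [105.   0.   0.] to [ 0.447 -0.025  0.055]
```

servo_tool([
  [[0,0,0,10,-40,-40,0],[0,0,0,30,-75,-80,0],[0,0,0,60,-93,-106,0],[0,0,0,69,-93,-106,0],[0,0,0,69,-93,-106,0]],
])

```text
time: 63.85
position: [0.4493, -0.0226, 0.1608]
tool_rot: [-0.026, 1.568, 0.03]
ft_force: [1.0, -0.1, -0.0]
grip_width: 0.007
```

servo_tool([
  [[0,0,0,40,0,0,0],[0,0,0,80,0,0,0],[0,0,0,98,0,0,0],[0,0,0,98,0,0,0],[0,0,0,98,0,0,0]],
])

```text
time: 64.47
position: [0.4506, -0.0226, 0.0639]
tool_rot: [-0.027, 1.567, 0.03]
ft_force: [-0.1, -0.8, 0.6]
grip_width: 0.002
```

Run:
```python
from h import *
legs(((.447,-.02,.056),2),((.444,.085,.056),2))
```

```text
t64.47 pos [ 0.4506 -0.0226  0.0639] jaw az 2.1 F [-0.0534 -0.8051  0.5922] grip 0.2 q [-0.78  0.04  0.79  2.13 -0.03  0.98  0.07]
  call: turn [ 0.1  0.2 -0.1] shift [ 8.  3. -4.] to [ 0.447 -0.02   0.056]
  call: turn [0. 0. 0.] shift [  0. 105.   1.] to [0.444 0.085 0.056]
```

servo_tool([
  [[0,0,0,7,5,-4,0],[0,0,0,7,30,-4,0],[0,0,0,7,55,-5,0],[0,0,0,7,80,-5,0],[0,0,0,7,105,-5,0]],
])

```text
time: 65.1
position: [0.4401, 0.0824, 0.0562]
tool_rot: [-0.027, 1.568, 0.029]
ft_force: [0.8, -2.0, 0.3]
grip_width: 0.005
```

servo_tool([
  [[0,0,0,0,5,0,0],[0,0,0,0,10,0,0],[0,0,0,0,15,0,0]],
])

```text
time: 65.47
position: [0.4396, 0.0962, 0.056]
tool_rot: [-0.025, 1.569, 0.028]
ft_force: [-1.3, -1.3, 0.9]
grip_width: 0.006
```

servo_tool([
  [[0,0,0,0,2,0,0],[0,0,0,0,4,0,0],[0,0,0,0,4,0,0]],
])

```text
time: 65.85
position: [0.4396, 0.1009, 0.0559]
tool_rot: [-0.026, 1.569, 0.029]
ft_force: [0.2, -0.2, 0.4]
grip_width: 0.006
```

servo_tool([
  [[0,0,0,0,2,0,0],[0,0,0,0,4,0,0],[0,0,0,0,6,0,0],[0,0,0,0,6,0,0]],
])

```text
time: 66.35
position: [0.4393, 0.1057, 0.0559]
tool_rot: [-0.028, 1.569, 0.028]
ft_force: [-0.5, -5.2, 2.3]
grip_width: 0.004
```

servo_tool([
  [[0,0,0,0,1,0,0],[0,0,0,0,2,0,0],[0,0,0,0,3,0,0],[0,0,0,0,3,0,0]],
])

```text
time: 66.85
position: [0.4393, 0.106, 0.0559]
tool_rot: [-0.029, 1.57, 0.024]
ft_force: [-1.0, -11.2, 4.4]
grip_width: 0.006
```

servo_tool([
  [[0,0,0,0,-15,0,0],[0,0,0,0,-35,0,0],[0,0,0,-40,-45,0,0],[0,0,0,-95,-60,0,0],[0,0,0,-150,-75,0,0]],
])

```text
time: 67.47
position: [0.4415, 0.0347, 0.2075]
tool_rot: [-0.025, 1.568, 0.031]
ft_force: [1.9, 1.4, 0.4]
grip_width: 0.002
```

servo_tool([
  [[0,0,0,-20,-50,0,0],[0,0,0,-20,-100,0,0],[0,0,0,-20,-150,0,0],[0,0,0,-20,-200,0,0],[0,0,0,-20,-200,0,0]],
])

```text
time: 68.1
position: [0.4484, -0.1694, 0.2259]
tool_rot: [-0.02, 1.567, 0.023]
ft_force: [-0.4, -0.0, 0.2]
grip_width: 0.007
```

Run:
```python
from circ import *
legs()
t=snap('top','t11.png');s=snap('side','s11.png')
circ('t11.png','top',(.6657,.2075),.116,.170)
c=np.vstack([t[0:330,100:540],]) 
m=np.hstack([cv2.resize(t[80:360,100:520],(400,267)),cv2.resize(s[60:380,180:600],(400,305))[:267]])
cv2.imwrite('pics/m11.png',cv2.resize(m,(800,534))[:,:,::-1])
```

```text
t68.10 pos [ 0.4484 -0.1694  0.2259] jaw az 1.6 F [-0.4486 -0.0194  0.1838] grip 0.6 q [-0.76 -0.15  1.    1.88  0.13  1.34  0.23]
top 56 [0.6634 0.2101 0.1157] med res 0.00034580769183853444
```

View pics/m11.png

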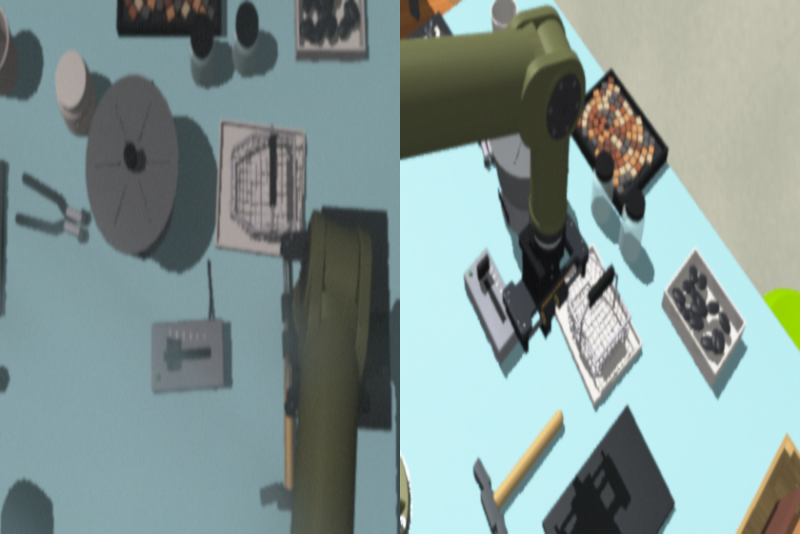

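```bash
python3 -c "
from bench import close_job; print(close_job())"
```

```text
the job is handed in; nothing more can be done
None
```

The job is handed in, finished at about 68 s of the 210 s allowed.

**What I did:**
- I moved the four slate pebbles into the bowl one at a time.
- I poured the basket's three pebbles over the spout at about 62°, then stood the empty basket back in its tray.
- I set the lid on the bowl, and only then pushed the speed slide to its fast end stop.

**Last checks:**
- **Pebbles:** I counted about seven in the bowl, judged by eye from a small picture just before the lid went on. The slate was empty and nothing was astray.
- **Basket:** it read 2.4 N, which is its empty weight, and it stands upright in the tray.
- **Lid:** it lies flat and within about 3.5 mm of the bowl's centre.
- **Slide:** it stopped where predicted, at y 0.106 m with 11 N against the stop, and the picture shows it at the green-lamp end.
- **Bystanders:** the nippers, jars, tub and hammer show no sign of having moved. I checked them only by eye, and the arm hid part of the hammer in the last top view.

**What failed or disagreed:**
- The first pebble grasp slipped. I redid it lower, and every later grasp held.
- The side camera's circle fits of the bowl rim and held lid were unreliable, with residuals of about 4 mm. I used the top view for the bowl and lid position instead.

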